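# Lay up a brass box lid in the soldering jig

### The arm

A 6-joint arm with a two-finger parallel gripper is mounted at the origin on the work surface. World frame = base frame: x ahead of the robot, y to its left, z up, the work surface at z = 0. Lengths are in mm, angles in rad, forces in N, time in s.
With the tool pointing down it reaches from about 350 to 875 mm from the base axis. Payload 4.2 kg.
Tool frame: the origin (TCP) lies midway between the tips of the shut fingers; the grasp point (between the pads) lies 19 mm behind it (arm.grip_point_offset is the distance from the TCP to the grasp point, in mm); z points along the fingers, x is the direction in which the jaws open and shut, and the axes are right-handed (so a half turn about z gives the same grasp; the last joint's range is limited). The gripper opens to 85 mm and grips with 20 to 120 N. Pads are 22 mm wide; open, the fingers measure 114 mm over their backs; the gripper's body (76 mm by 85 mm) begins 54 mm behind the grasp point. The pads swing forward as they close: fully open they stand 13 mm farther back than shut.
Start: joints at [-1.012, 0.385, 0.008, 0, -1.194, -0.259], TCP at [184.596, -597.096, 196.312] pointing down, gripper open.
Joint ranges: [-3.14, 3.14], [-1.21, 2.06], [-1.07, 1.41], [-3.16, 2.05], [-2.99, -0.16], [-3.1, 3.1]. Speed limits (rad/s): [2.79, 2.79, 3.14, 3.14, 3.14, 3.14].

### API

Orientations are given as a unit quaternion [x, y, z, w].
In Python, from bench import arm gives the robot as it stands.
- The arm moves only by the tool move_arm, never from a script. Its argument "targets" is a list of rows, each a list of 7 numbers: the shift along the tool's x, y, z in cm, then the turn, a rotation vector about the tool's x, y, z in degrees, then the closure in counts, from 0 (fully open) to 255 (shut). In form: [[x, y, z, wx, wy, wz, grip], ...]. A call has 1 to 20 rows; each row is the pose to reach, as a shift and turn from the pose commanded when the call began, along the tool's axes at that moment; what a row does not reach only later rows make up. A row lasts 1/8 s, in which the tool goes at most 62.5 mm and 10.7 degrees, less where a joint would pass 70% of its speed; a pose out of reach is approached as far as the arm can. A call with a gripper value outside its range is refused whole. The fingers move at their own pace and stop on an object; the grip force is fixed at half the most. Time passes only in rows, so rows that repeat a pose let the fingers close. It gives the time, the measured TCP pose, the force and the opening at its end, in the units of the state.
- arm.read_state(): the state, without advancing time (a new reading comes with each control period).
- arm.get_image(name): name is "scene" or "top" or "wrist"; returns (picture, depth): 420x560x3 uint8, blue, green, red; 420x560 float32, mm along the optical axis (not along the pixel's ray), 0 where there is no reading.
- arm.camera_params(name): a dict with "mtx" (3x3 intrinsics, pixels), "dist" ([k1, k2, p1, p2, k3] as OpenCV has them; the pictures are not rectified), "world_to_cam" (4x4, takes a point from world to camera coordinates); the wrist camera has in their place "mount" (4x4, takes a point from camera to tool coordinates, whose origin is the TCP and whose axes are the tool frame's). Camera axes: x right, y down, z forward; pixel columns grow to the right and rows downward; lengths in mm; the calibration is good to about 2 mm. A picture is of the moment at which its call begins: read the wrist's pose just before it. camera_params takes no time and is no camera call.
- arm.job_done(): hands the job in, once; it reports no verdict.
Trained networks look in the newest picture that a camera, given by its name, has taken for a name from the list of things; names that differ only in an ending like _2 or _b are one class to them, and where a whole thing is asked for, a point or a joint stands for the part that bears it (a point fixed in the world has none). Each returns a list of dicts, best first, with "score" (0 to 1); they miss things now and then, are a little off and sometimes report something else, mostly with a low value. They report only what shows in the picture. A call takes as long as a camera call. They do not tell look-alikes from the thing itself.
- arm.search_frame(thing, camera): "bbox" ([left, top, right, bottom] in pixels, round what is visible of it).
- arm.tip_of(thing, camera): "uv" ([column, row] in pixels: a listed point, or the origin of a listed thing).
The state is a dict: "clock": time; "joints": joint angles; "joint_vel": joint speeds; "joint_efforts": joint torques, N m; "position": TCP position; "ee_rot": TCP orientation; "contact_force": force on the tool from outside, world axes, zero at the start; "wrist_torque": the same for the moment, N m; "gripper_width": finger opening in mm.
Only numpy, scipy, OpenCV 4.12 (cv2) and the standard library are available. Lean on these libraries where they do the work, as an engineer would, in place of code of your own. Each camera call takes 0.05 s, during which the arm holds its last target.

### The job

Lay up the box lid for soldering: lower the brass bezel frame from the rack into the jig's pocket, fully home, broad flange face up and open side down, then lower the lid plate flat onto it, lengthwise with the jig, about a centimetre short of both steel stops, and let go. With the poker, and not with the fingers, push the plate until it touches the end stop and the side stop squarely, and put the poker back on its forked rest as it lay. Drop nothing onto the jig and leave the finished box, flux tin and wire brush where they are.

Things in the scene. Friction and masses are not known exactly. Their poses are not given: they have to be found in the camera images.
- jig: Soldering jig, fixed: dark steel base plate 170 x 110 x 8 mm carrying two aluminium nest blocks, tops 42 mm above the bench, 96 mm wide, x from 30 to 75 mm on either side. Origin at the centre of its underside, x along its 170 mm length, z up. Between the blocks (x -30 to +30 mm) it is open down to the base plate: room for fingers beside the part.
- jig_pocket (a point): Centre of the floor of the jig's rectangular pocket, axes as the jig's. The pocket is 106 mm along x, 42 mm along y, 18 mm deep, floor 24 mm above the bench, its mouth bevelled 4 mm; the two blocks hold its two ends. The bezel seated in it has its centre 10 mm above this point, its flange 2 mm above the blocks; the lid plate on the bezel has its centre 22.5 mm above this point.
- jig_corner (a point): Inner corner of the steel stops, on the block top (42 mm high); axes as the jig's. The end stop runs from here 80 mm to -y, the side stop to -x (two bars, the first 35 mm long, the other from 95 to 140 mm away); both 11 mm high. The plate touching both stops has its centre at x -65, y -34, z +4.5 mm from here, straight above the pocket's centre.
- bezel_center (a point): Centre of the loose brass bezel, a rectangular frame 100 x 36 x 20 mm, 0.14 kg: 3 mm walls and, on one face only, a flat inward flange, 11 mm border round a 78 x 14 mm window; the other face is open. x along its length, y its width, z out of the flange face. Starts standing on a short edge in the rack: x upright, z level towards the rack's +x (away from the robot), centre 62 mm high.
- rack: Pale wooden drying rack, fixed: 74 x 110 x 38 mm with a slot 22.5 mm wide along its y, open at both ends, slot floor 12 mm above the bench. Origin at the centre of its underside, z up. The bezel stands in the slot, flange face towards the rack's +x, away from the robot.
- plate_center (a point): Centre of the loose brass lid plate, flat, 130 x 68 x 5 mm, 0.33 kg, thin chased border lines on top. x along its length, y along its width, z up; either end may go to the end stop. Starts lying on the soldering brick, centre 34.5 mm above the bench, overhanging the brick by about 10 mm all round.
- brick: Whitish soldering brick under the lid plate, fixed, 110 x 48 x 32 mm, origin at the centre of its underside, x along its length.
- poker_grip (a point): Place to hold the loose soldering poker, on the axis of its wooden handle (20 x 20 mm in section, from 75 mm behind to 25 mm ahead of this point). x points to the tip, z up. A ferrule and a 7 mm steel rod lead on to an upright 8.4 mm pin at x = 81 mm that hangs 30 mm below the axis. 0.085 kg. On its rest this point is 46 mm above the bench.
- poker_tip (a point): Centre of the lower end of the poker's hanging pin (81 mm ahead of and 30 mm below poker_grip).
- rest: Forked poker rest, fixed: foot 150 x 64 x 8 mm, two steel forks at x = -50 mm (notch 34 mm wide, floor 36 mm high, for the handle) and x = +55 mm (notch 24 mm wide, floor 42.5 mm high, for the rod); prongs 14 mm above the notch floors. Origin at the centre of its underside; the poker lies along x, tip to +x, grip point over the origin.
- finished_box: Finished brass box 110 x 40 x 73 mm with a slot in its top, loose, a bystander. Origin at the centre of its underside.
- flux_tin: Round aluminium flux tin, 72 mm diameter, 42 mm high, loose, a bystander. Origin at the centre of its underside.
- wire_brush: Wooden-backed wire brush, 150 mm long, 32 mm high, loose, a bystander. Origin at bench height; it reaches from x = -105 to +45 mm along its own x.
There are look-alikes about, which are no part of the job. What is meant by the part that bears plate_center is not orange, and is the larger of those in its own colour. What is shaped like the rack but orange is not meant.

How it is judged:
By the outcome, as a careful person would: the job done as asked, in the order asked, and still so for the second after the job is handed in, with the robot touching nothing.
It also fails if it takes over 72 s, if anything falls off the work surface, if the arm or the gripper's body presses on something with over 40 N, if the wrist force passes 120 N, or if a joint passes its speed limit or range.

## Working session

There is one attempt and no reset: what is moved stays moved. The work goes in short steps, Python scripts to look and compute and a tool call to move; the robot and the scene stay as the last step left them, time stands still between calls to the robot, and variables do not carry over. Pictures are saved under pics/ and viewed, and the job is handed in when it is done.

Besides the shell and the picture viewer there is one more tool, called after "Request:" as name(argument=value, ...), one argument or row to a line, values as JSON. move_arm: Moves the arm, as the interface text tells. Its arguments: {"type":"object","properties":{"targets":{"type":"array","items":{"type":"array","items":{"type":"number"}}}},"required":["targets"]}

```bash
mkdir -p pics; ls; python3 - <<'E'
from bench import arm
import cv2,numpy as np
print(arm.read_state())
for n in("scene","top","wrist"):
    p,d=arm.get_image(n); cv2.imwrite(f"pics/{n}0.png",p); np.save(f"pics/{n}0.npy",d)
    print(n,arm.camera_params(n))
E
```

```text
pics
{'clock': 0.0, 'joints': array([-1.01241329e+00,  3.85560163e-01,  6.59891804e-03, -4.91381207e-04,
       -1.19400367e+00, -2.58593434e-01]), 'joint_vel': array([-0.00108066,  0.00089328, -0.00011782,  0.00032328, -0.00052266,
       -0.00175984]), 'joint_efforts': array([-9.63052230e-05, -3.92285371e+01,  1.88396412e+01,  4.18624789e+00,
       -4.74548302e-03,  5.24226976e-06]), 'position': array([ 184.38078757, -596.47873387,  195.21009967]), 'ee_rot': array([ 5.93655265e-01,  8.04718708e-01,  6.11401789e-04, -9.24138052e-04]), 'contact_force': array([-0.40452593,  0.09755843, -0.46819552]), 'wrist_torque': array([-0.0233067 , -0.01710652,  0.01390587]), 'gripper_width': 85.43979459519542}
scene {'mtx': array([[412.19638886,   0.        , 273.37044613],
       [  0.        , 412.19638886, 208.4139236 ],
       [  0.        ,   0.        ,   1.        ]]), 'dist': array([0.03795, 0.     , 0.     , 0.     , 0.     ]), 'world_to_cam': array([[ 8.11128844e-01,  5.84856356e-01, -3.61137727e-03,
        -4.27016827e+02],
       [ 3.42901999e-01, -4.80549831e-01, -8.07149353e-01,
 
[... 695 characters left out ...]
1.14806610e+03],
       [ 0.00000000e+00,  0.00000000e+00,  0.00000000e+00,
         1.00000000e+00]])}
wrist {'mtx': array([[344.61588299,   0.        , 279.99399409],
       [  0.        , 344.61588299, 208.24118711],
       [  0.        ,   0.        ,   1.        ]]), 'dist': array([0.02221923, 0.        , 0.        , 0.        , 0.        ]), 'mount': array([[ 9.99999484e-01, -9.15980343e-04,  4.38487224e-04,
        -1.11683243e-01],
       [ 7.59892260e-04,  9.61367183e-01,  2.75268165e-01,
        -7.03554697e+01],
       [-6.73687456e-04, -2.75267690e-01,  9.61367383e-01,
        -1.77081873e+02],
       [ 0.00000000e+00,  0.00000000e+00,  0.00000000e+00,
         1.00000000e+00]])}
```

View pics/scene0.png

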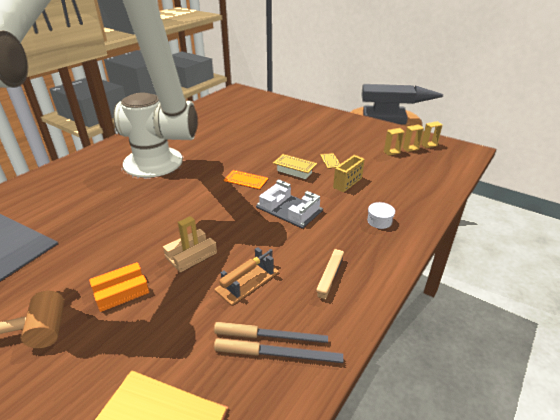

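View pics/top0.png

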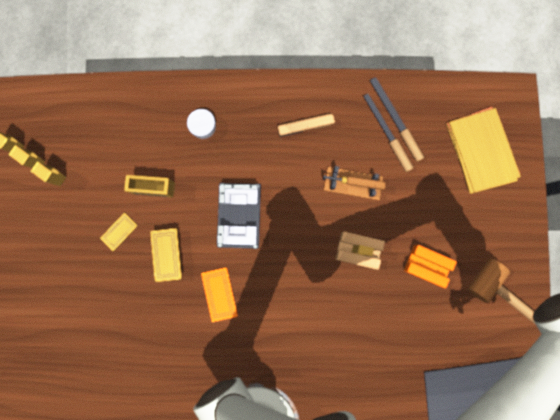

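View pics/wrist0.png

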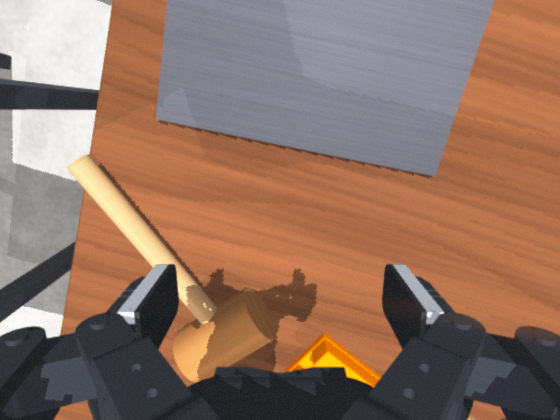

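Top view: plate candidates are (166,255) large brass, (118,231) small brass and (219,295) orange, so I choose (166,255). Rack candidates are (360,251) pale wood and (431,266) orange, so I choose (360,251). The poker rest is at (353,183), the jig at (239,215) and the box at (148,185). Next, close crops.

```bash
cat > h.py <<'E'
import numpy as np, cv2
from bench import arm
from scipy.spatial.transform import Rotation as R
def TW(name,st=None):
    P=arm.camera_params(name)
    if name=="wrist":
        st=st or arm.read_state()
        T=np.eye(4);T[:3,:3]=R.from_quat(st['ee_rot']).as_matrix();T[:3,3]=st['position']
        return P['mtx'],P['dist'],T@P['mount']
    return P['mtx'],P['dist'],np.linalg.inv(P['world_to_cam'])
def ray(C,uv):
    K,d,T=C
    uv=np.array(uv,float).reshape(-1,1,2)
    n=cv2.undistortPoints(uv,K,d)[:,0]
    return np.c_[n,np.ones(len(n))]
def at_depth(C,uv,dep):
    p=ray(C,uv)*np.reshape(dep,(-1,1)); return p@C[2][:3,:3].T+C[2][:3,3]
def at_z(C,uv,z):
    r=ray(C,uv)@C[2][:3,:3].T; o=C[2][:3,3]
    s=(z-o[2])/r[:,2]; return o+r*s[:,None]
def proj(C,P):
    K,d,T=C; W=np.linalg.inv(T)
    return cv2.projectPoints(np.array(P,float).reshape(-1,1,3),cv2.Rodrigues(W[:3,:3])[0],W[:3,3],K,d)[0][:,0]
def cloud(C,D):
    h,w=D.shape; u,v=np.meshgrid(np.arange(w),np.arange(h))
    return at_depth(C,np.c_[u.ravel(),v.ravel()],D.ravel()).reshape(h,w,3)
E
python3 - <<'E'
from h import *
C=TW('top');D=np.load('pics/top0.npy');X=cloud(C,D)
for n,uv in dict(table=(300,60),plate=(166,255),jigblock=(239,190),jigblock2=(239,238),base=(239,215),rackL=(355,260),bez=(360,251),box=(148,185),tin=(201,123)).items(): print(n,X[uv[1],uv[0]].round(1))
p=cv2.imread('pics/top0.png')
a=[p[175:255,200:280],p[220:300,125:205],p[215:295,320:400],p[145:225,310:390]]
a=[cv2.resize(x,(400,300) if 0 else (300,300),interpolation=cv2.INTER_CUBIC) for x in a]
cv2.imwrite('pics/crops0.png',np.vstack([np.hstack(a[:2]),np.hstack(a[2:])]))
for t in ['jig','jig_corner','jig_pocket','bezel_center','rack','plate_center','brick','poker_grip','poker_tip','rest','finished_box']:
    print(t,[(np.round(r['uv']),round(r['score'],2)) for r in arm.tip_of(t,'top')][:3])
E
```

```text
table [1303.5 -158.9 -756.4]
plate [441.9 228.6  38.6]
jigblock [608.4  41.3  43.8]
jigblock2 [485.6  40.8  41.3]
base [546.9  44.1   6.5]
rackL [ 429.1 -254.2   38.1]
bez [ 452.3 -254.3  111. ]
box [ 6.287e+02  2.914e+02 -6.000e-01]
tin [786.6 143.   41. ]
jig [(array([239., 214.]), 0.56), (array([202., 124.]), 0.53)]
jig_corner []
jig_pocket [(array([238., 214.]), 0.84)]
bezel_center [(array([358., 250.]), 0.75)]
rack [(array([358., 255.]), 0.89), (array([427., 266.]), 0.72), (array([354., 182.]), 0.55)]
plate_center [(array([218., 298.]), 0.81), (array([166., 253.]), 0.75), (array([116., 230.]), 0.56)]
brick []
poker_grip [(array([352., 181.]), 0.89)]
poker_tip []
rest [(array([355., 183.]), 0.76)]
finished_box [(array([154., 186.]), 0.75)]
```

View pics/crops0.png

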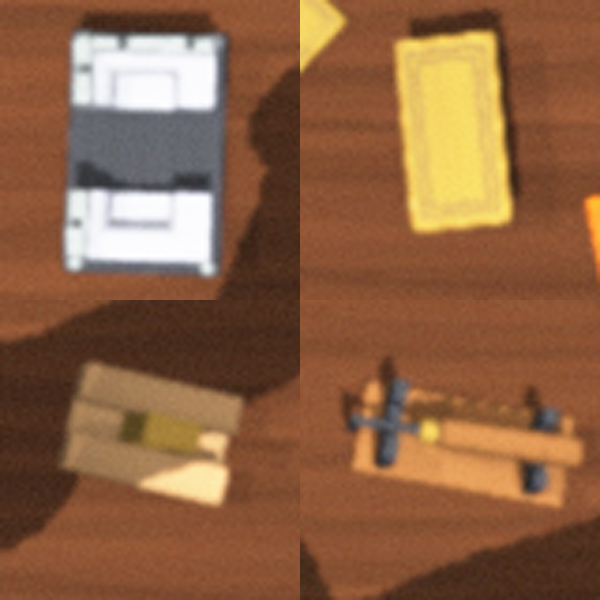

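```bash
cat >> h.py <<'E'
def rot(bear, pitch=90, zb=None):
    """tool x horizontal at bearing bear(deg); tool z has pitch deg below horizontal, in direction bear-90"""
    b=np.radians(bear); p=np.radians(pitch)
    x=np.array([np.cos(b),np.sin(b),0]); f=np.array([np.sin(b),-np.cos(b),0])
    z=np.cos(p)*f+np.sin(p)*np.array([0,0,-1.])
    return np.c_[x,np.cross(z,x),z]
def row(pos,Rt,st=None,gp=False):
    """row from the measured pose to TCP pos; gp: pos is the grasp point"""
    st=st or arm.read_state(); pos=np.array(pos,float)
    if gp: pos=pos+19*Rt[:,2]
    R0=R.from_quat(st['ee_rot']).as_matrix()
    s=R0.T@(pos-st['position'])/10; w=np.degrees(R.from_matrix(R0.T@Rt).as_rotvec())
    print('row',np.r_[s,w].round(2).tolist(),'minrows',int(np.ceil(max(np.linalg.norm(s)/6.25,np.linalg.norm(w)/10.7)))); return s,w
def snap(n,f):
    st=arm.read_state(); p,d=arm.get_image(n); cv2.imwrite(f'pics/{f}.png',p); np.save(f'pics/{f}.npy',d)
    import pickle; pickle.dump(st,open(f'pics/{f}.pkl','wb')); return p,d,TW(n,st)
def load(n,f):
    import pickle; st=pickle.load(open(f'pics/{f}.pkl','rb')); return cv2.imread(f'pics/{f}.png'),np.load(f'pics/{f}.npy'),TW(n,st)
E
python3 -c "
from h import *
row([510,-250,290],rot(90))"
```

```text
row [23.55, 41.34, -9.37, 0.0, -0.0, 17.18] minrows 8
```

Request:
move_arm(
  targets=[
    [23.5, 41.3, -9.4, 0, 0, 17.2, 0],
    [23.5, 41.3, -9.4, 0, 0, 17.2, 0],
    [23.5, 41.3, -9.4, 0, 0, 17.2, 0],
    [23.5, 41.3, -9.4, 0, 0, 17.2, 0],
    [23.5, 41.3, -9.4, 0, 0, 17.2, 0],
    [23.5, 41.3, -9.4, 0, 0, 17.2, 0],
    [23.5, 41.3, -9.4, 0, 0, 17.2, 0],
    [23.5, 41.3, -9.4, 0, 0, 17.2, 0],
    [23.5, 41.3, -9.4, 0, 0, 17.2, 0],
    [23.5, 41.3, -9.4, 0, 0, 17.2, 0],
    [23.5, 41.3, -9.4, 0, 0, 17.2, 0],
  ],
)

```text
clock: 2.08
position: [508.9, -251.4, 290.2]
ee_rot: [0.708, 0.706, -0.0, -0.0]
contact_force: [0.3, -1.1, -0.3]
gripper_width: 85.4
```

```bash
python3 -c "
from h import *
p,d,C=snap('wrist','w1'); s=arm.read_state();print(s['clock'],s['joints'].round(3),s['position'],R.from_quat(s['ee_rot']).as_matrix().round(4))"
```

```text
2.125 [-0.174  0.236  0.028  0.    -1.364 -1.399] [ 508.9123383  -251.43799633  290.1751519 ] [[ 2.1e-03  1.0e+00 -5.0e-04]
 [ 1.0e+00 -2.1e-03  1.0e-04]
 [ 1.0e-04 -5.0e-04 -1.0e+00]]
```

View pics/w1.png

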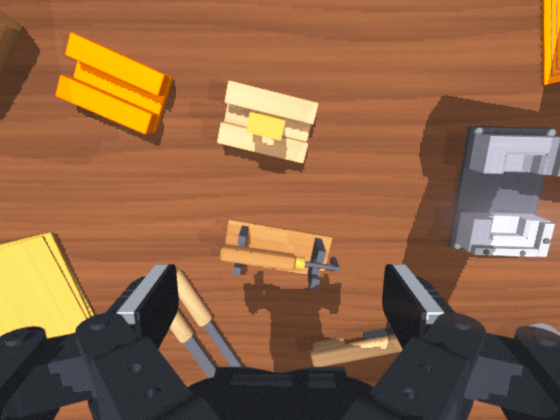

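```bash
cat > meas.py <<'E'
from h import *
def rect(X,box,z0,z1):
    x0,x1,y0,y1=box
    m=(X[...,0]>x0)&(X[...,0]<x1)&(X[...,1]>y0)&(X[...,1]<y1)&(X[...,2]>z0)&(X[...,2]<z1)
    p=X[m]; r=cv2.minAreaRect(p[:,:2].astype(np.float32)); 
    print('n',len(p),'z',np.median(p[:,2]).round(1),'c',np.round(r[0],1),'size',np.round(r[1],1),'ang',round(r[2],1)); return p
E
python3 - <<'E'
from meas import *
p,d,C=load('wrist','w1'); X=cloud(C,d)
print('bench',np.median(X[380:,20:60].reshape(-1,3),0) , X[200,150],X[190,400])
print('rack');rect(X,(370,520,-340,-180),30,45)
print('bezel');rect(X,(370,540,-340,-180),95,125)
print('rest foot');rect(X,(540,680,-360,-140),4,12)
print('poker');q=rect(X,(540,680,-360,-140),50,60)
print('jig top');rect(X,(430,680,-60,140),38,48)
E
python3 - <<'E'
import cv2
p=cv2.imread('pics/w1.png')
a=cv2.resize(p[70:170,205:330],None,fx=3.2,fy=3.2,interpolation=2);b=cv2.resize(p[210:290,205:355],None,fx=5,fy=5,interpolation=2)
cv2.imwrite('pics/w1a.png',a);cv2.imwrite('pics/w1b.png',b)
E
```

```text
bench [ 511.43547391 -314.31155969  393.16740625] [ 559.97166011 -433.35339793   -1.17384078] [546.55859081 -84.7869106   -0.93714144]
rack
n 3953 z 37.5 c [ 454.2 -267.3] size [111.3  75.5] ang 76.6
bezel
n 736 z 111.6 c [ 454.8 -266.3] size [36.6 19.9] ang 76.6
rest foot
n 2340 z 7.5 c [ 631.4 -256.5] size [151.4  65. ] ang 79.9
poker
n 1430 z 55.0 c [ 632.3 -253. ] size [158.5  56.5] ang 80.6
jig top
n 3460 z 41.6 c [546.4  46.3] size [ 96.7 150. ] ang 88.5
```

View pics/w1b.png

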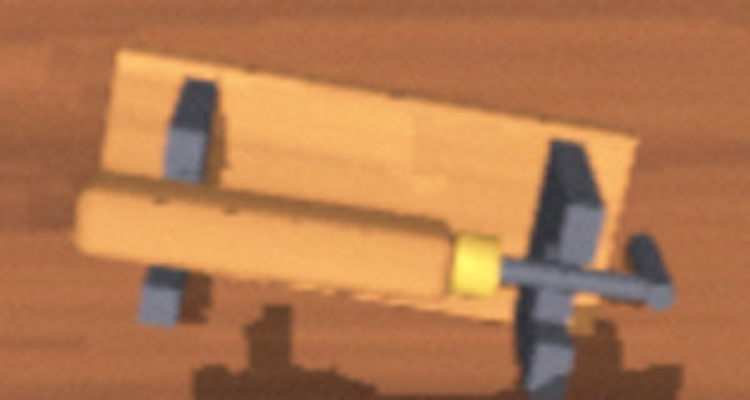

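View pics/w1a.png

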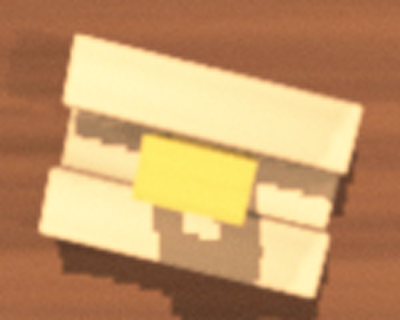

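Rack (454,-267, y bearing 76.6°), bezel top (454.8,-266.3), rest (631,-256) and jig (546,46, yaw -1.5°) all match the sizes given. The bezel has to turn 90° about its width. I'll grip it with the tool pitched back 60°, so the tool tilts forward 30° at placing.

```bash
python3 -c "
from h import *
row([560,-291,250],rot(76.6,150))"
```

```text
row [-3.95, 5.12, 4.01, 59.69, 6.95, 12.04] minrows 6
```

Request:
move_arm(
  targets=[
    [-4, 5.1, 4, 59.7, 7, 12, 0],
    [-4, 5.1, 4, 59.7, 7, 12, 0],
    [-4, 5.1, 4, 59.7, 7, 12, 0],
    [-4, 5.1, 4, 59.7, 7, 12, 0],
    [-4, 5.1, 4, 59.7, 7, 12, 0],
    [-4, 5.1, 4, 59.7, 7, 12, 0],
    [-4, 5.1, 4, 59.7, 7, 12, 0],
    [-4, 5.1, 4, 59.7, 7, 12, 0],
    [-4, 5.1, 4, 59.7, 7, 12, 0],
    [-4, 5.1, 4, 59.7, 7, 12, 0],
    [-4, 5.1, 4, 59.7, 7, 12, 0],
  ],
)

```text
clock: 3.5
position: [560.6, -290.5, 251.8]
ee_rot: [0.679, 0.538, -0.309, -0.391]
contact_force: [0.3, 0.5, 0.0]
gripper_width: 85.6
```

```bash
python3 -c "
from h import *
s=arm.read_state();print(s['clock'],s['joints'].round(3),s['position'].round(1),R.from_quat(s['ee_rot']).as_matrix().round(3));print(rot(76.6,150).round(3))
Rt=rot(76.6,150);f=np.array([.973,-.232,0])
g=np.array([454.8,-266.3,70])+2*f+23*Rt[:,2]
print('grasp tcp',g,'pre',g-90*Rt[:,2])
row(g-90*Rt[:,2],Rt); row(g,Rt)
for n in ['wrist','scene']: snap(n,n+'2')"
```

```text
3.5 [-0.226  1.013  0.919 -0.01  -2.522 -1.581] [ 560.6 -290.5  251.8] [[ 0.23   0.489 -0.841]
 [ 0.973 -0.114  0.199]
 [ 0.001 -0.865 -0.502]]
[[ 0.232  0.486 -0.842]
 [ 0.973 -0.116  0.201]
 [ 0.    -0.866 -0.5  ]]
grasp tcp [ 437.36968168 -262.14790985   58.5       ] pre [ 513.19005772 -280.2108713   103.5       ]
row [-0.11, 10.38, 11.64, 0.16, 0.07, 0.12] minrows 3
row [-0.09, 10.36, 20.64, 0.16, 0.07, 0.12] minrows 4
```

View pics/wrist2.png

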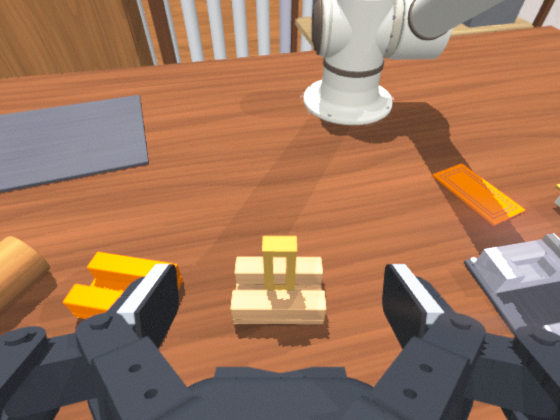

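View pics/scene2.png

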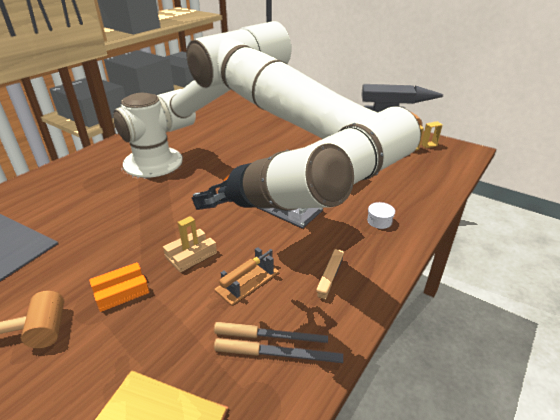

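The wrist view shows the bezel at (280,265), flange and window facing the gripper. The reclined pose is reachable, so I go in: 4 rows to the pre-grasp, then forward.

Request:
move_arm(
  targets=[
    [-0.1, 10.4, 11.6, 0.2, 0.1, 0.1, 0],
    [-0.1, 10.4, 11.6, 0.2, 0.1, 0.1, 0],
    [-0.1, 10.4, 11.6, 0.2, 0.1, 0.1, 0],
    [-0.1, 10.4, 11.6, 0.2, 0.1, 0.1, 0],
    [-0.1, 10.4, 11.6, 0.2, 0.1, 0.1, 0],
  ],
)

```text
clock: 4.22
position: [514.5, -280.9, 103.7]
ee_rot: [0.68, 0.537, -0.31, -0.392]
contact_force: [1.4, 0.5, -0.3]
gripper_width: 85.5
```

```bash
python3 -c "
from h import *
s=arm.read_state();print(s['clock'],s['joints'].round(3),s['position'].round(1))
Rt=rot(76.6,150);f=np.array([.973,-.232,0])
g=np.array([454.8,-266.3,70])+2*f+23*Rt[:,2]
row(g,Rt)
p,d,C=snap('wrist','wrist3')
X=cloud(C,d)
m=(X[...,2]>60)&(X[...,2]<110)&(X[...,0]>430)&(X[...,0]<480)&(abs(X[...,1]+266)<40)
q=X[m];print(len(q),np.median(q,0));b=np.radians(76.6)
u=q@np.array([np.cos(b),np.sin(b),0]);v=q@np.array([np.sin(b),-np.cos(b),0]);print('u',np.percentile(u,[1,50,99]),'tcp u',s['position']@np.array([np.cos(b),np.sin(b),0]),'v',np.percentile(v,[5,50,95]), 'expected face v',np.array([454.8,-266.3,0])@np.array([np.sin(b),-np.cos(b),0])+10, 'zmax',q[:,2].max())
"
```

```text
4.225 [-0.227  1.007  0.535 -0.007 -2.146 -1.578] [ 514.5 -280.9  103.7]
row [0.04, -0.05, 9.14, -0.01, 0.02, -0.02] minrows 2
1918 [ 464.21695088 -268.4069174    90.98624285]
u [-171.81443993 -153.49213901 -136.09633172] tcp u -153.9701903651319 v [513.04830487 513.85262265 514.66501254] expected face v 514.1329361101277 zmax 109.99214408908344
```

View pics/wrist3.png

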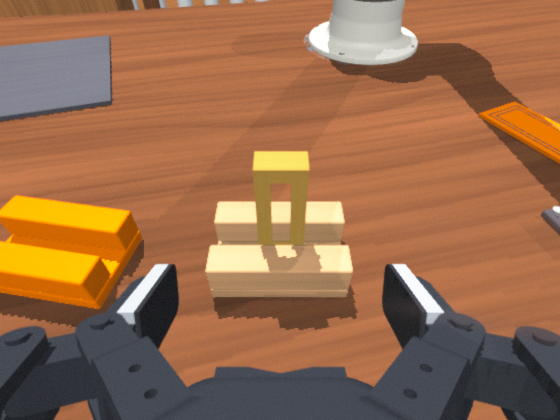

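The bezel is centred between the jaws at (280,200), window side towards me, and matches the predicted position within 0.5 mm. Now advance and close.

Request:
move_arm(
  targets=[
    [0, -0.1, 4.5, 0, 0, 0, 0],
    [0, -0.1, 7, 0, 0, 0, 0],
    [0, -0.1, 9.1, 0, 0, 0, 0],
    [0, -0.1, 9.1, 0, 0, 0, 60],
    [0, -0.1, 9.1, 0, 0, 0, 255],
    [0, -0.1, 9.1, 0, 0, 0, 255],
    [0, -0.1, 9.1, 0, 0, 0, 255],
    [0, -0.1, 9.1, 0, 0, 0, 255],
    [0, -0.1, 9.1, 0, 0, 0, 255],
    [0, -0.1, 9.1, 0, 0, 0, 255],
  ],
)

```text
clock: 5.52
position: [436.1, -261.9, 57.7]
ee_rot: [0.679, 0.536, -0.311, -0.394]
contact_force: [0.4, 0.4, -0.1]
gripper_width: 0.0
```

```bash
python3 -c "
from h import *
s=arm.read_state();print(s['clock'],s['joints'].round(3),s['position'].round(1),s['contact_force'],s['gripper_width'])
row(s['position']+[0,0,90],rot(76.6,150))
p,d,C=snap('wrist','wrist4')"
```

```text
5.525 [-0.226  0.93   0.222 -0.008 -1.913 -1.577] [ 436.1 -261.9   57.7] [ 0.39013551  0.4381804  -0.11559762] 0.024290068202933276
row [0.0, -7.81, -4.47, -0.2, -0.04, 0.0] minrows 2
```

View pics/wrist4.png

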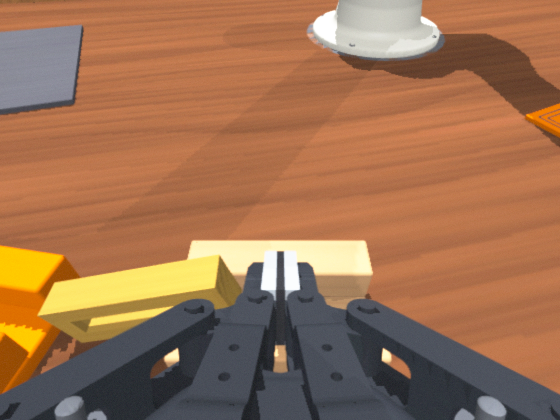

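The jaws shut empty and the bezel has moved to the left. I'll look from other cameras.

```bash
python3 -c "
from h import *
p,d,C=snap('scene','scene5');q,d2,C2=snap('top','top5')
a=cv2.resize(p[190:330,70:250],None,fx=4,fy=4,interpolation=2);b=cv2.resize(q[215:300,310:470],None,fx=4,fy=4,interpolation=2)
cv2.imwrite('pics/s5.png',a);cv2.imwrite('pics/t5.png',b)"
```

```text
(no output)
```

View pics/s5.png

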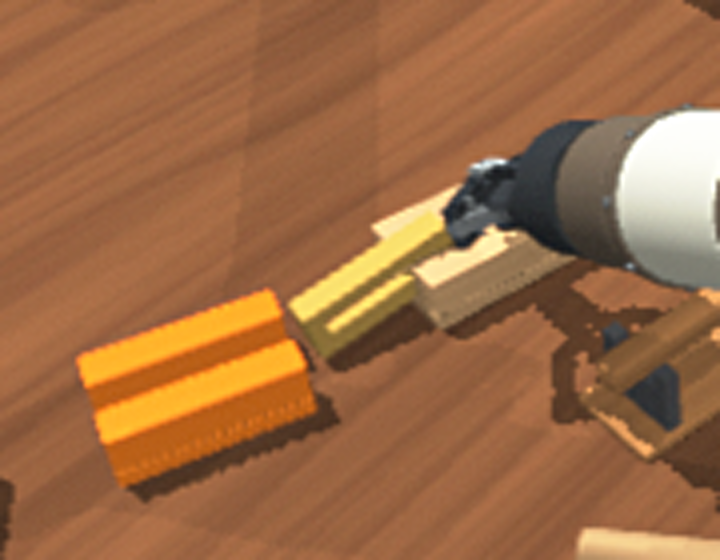

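View pics/t5.png

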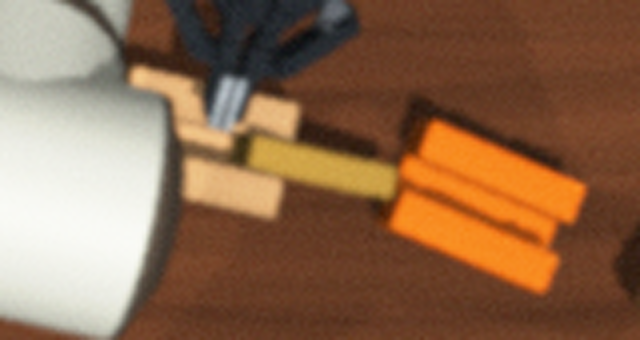

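The bezel toppled along the slot and now lies on its long side, half out of the rack. New plan: pick it up from above across its thickness, lay it flange-up on free bench, then re-grip it across its width. First I retreat and look.

```bash
python3 -c "
from h import *
st=arm.read_state()
st2=dict(st); 
row(st['position']+np.array([.973*90,-.232*90,70]),rot(76.6,150))
row([445,-320,260],rot(166.6))"
```

```text
row [0.01, -1.6, -11.29, -0.19, -0.04, 0.0] minrows 2
row [-5.44, -16.44, -11.97, -46.84, -46.9, -80.89] minrows 10
```

Request:
move_arm(
  targets=[
    [0, -0.8, -5.6, 0, 0, 0, 255],
    [0, -1.6, -11.3, 0, 0, 0, 255],
    [-1, -9, -13, 0, 0, 0, 255],
    [-5.4, -16.4, -12, -46.8, -46.9, -80.9, 255],
    [-5.4, -16.4, -12, -46.8, -46.9, -80.9, 255],
    [-5.4, -16.4, -12, -46.8, -46.9, -80.9, 255],
    [-5.4, -16.4, -12, -46.8, -46.9, -80.9, 255],
    [-5.4, -16.4, -12, -46.8, -46.9, -80.9, 255],
    [-5.4, -16.4, -12, -46.8, -46.9, -80.9, 255],
    [-5.4, -16.4, -12, -46.8, -46.9, -80.9, 255],
    [-5.4, -16.4, -12, -46.8, -46.9, -80.9, 255],
    [-5.4, -16.4, -12, -46.8, -46.9, -80.9, 255],
    [-5.4, -16.4, -12, -46.8, -46.9, -80.9, 150],
    [-5.4, -16.4, -12, -46.8, -46.9, -80.9, 150],
    [-5.4, -16.4, -12, -46.8, -46.9, -80.9, 150],
    [-5.4, -16.4, -12, -46.8, -46.9, -80.9, 150],
  ],
)

```text
clock: 7.68
position: [445.9, -319.4, 259.2]
ee_rot: [0.116, 0.993, -0.0, -0.001]
contact_force: [0.8, -0.6, -0.6]
gripper_width: 35.1
```

```bash
python3 -c "
from h import *
p,d,C=snap('wrist','w6'); s=arm.read_state();print(s['clock'],s['joints'].round(3),s['position'].round(1),s['gripper_width'],R.from_quat(s['ee_rot']).as_matrix().round(3))"
```

```text
7.725 [-3.250e-01  2.160e-01 -7.400e-02  1.000e-03 -1.283e+00  9.200e-02] [ 445.9 -319.3  259.2] 35.35074408069045 [[-0.973  0.231 -0.002]
 [ 0.231  0.973 -0.   ]
 [ 0.002 -0.    -1.   ]]
```

View pics/w6.png

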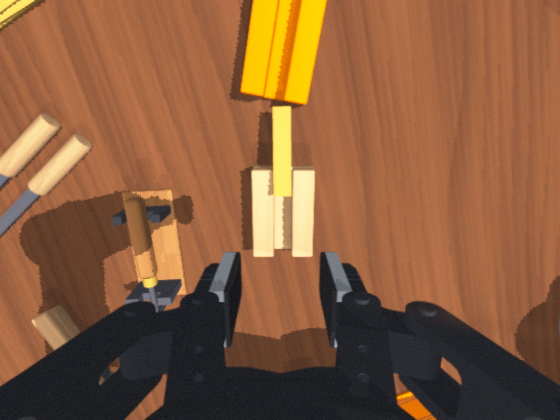

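The bezel is on edge from (282,107) to (282,195), partly in the slot. Measuring it now.

```bash
python3 - <<'E'
from meas import *
p,d,C=load('wrist','w6'); X=cloud(C,d)
b=np.radians(76.6);U=np.array([np.cos(b),np.sin(b),0]);V=np.array([np.sin(b),-np.cos(b),0])
for v in range(110,200,8):
    cols=[c for c in range(268,298) if X[v,c,2]>15]
    q=X[v,276:290]; print(v,(q@U).mean().round(1),(q@V).mean().round(1),np.median(q[:,2]).round(1))
# brass mask
hsv=cv2.cvtColor(p,cv2.COLOR_BGR2HSV)
m=np.zeros(p.shape[:2],bool);m[104:198,266:298]=1
m&=(hsv[...,1]>110)&(hsv[...,0]>22)&(hsv[...,0]<34)
q=X[m]; r=cv2.minAreaRect(q[:,:2].astype(np.float32)); print(m.sum(),r,q[:,2].min(),q[:,2].max())
print('u',np.percentile(q@U,[1,99]),'v',np.percentile(q@V,[2,50,98]))
E
```

```text
110 -276.8 504.1 35.3
118 -268.2 504.1 37.2
126 -259.6 504.1 38.8
134 -251.0 504.1 40.5
142 -242.3 504.1 42.4
150 -233.5 504.1 44.2
158 -224.7 504.0 45.1
166 -215.8 504.1 47.1
174 -212.0 504.0 48.7
182 -209.3 504.0 49.9
190 -189.0 504.0 51.7
198 -169.3 503.6 11.0
1502 ((437.0727844238281, -341.8455810546875), (97.8337631225586, 20.188264846801758), 77.48548126220703) -2.09899282311693 436.29640828648644
u [-280.00304759 -183.71971274] v [495.51251708 504.61906765 513.73389339]
```

```bash
cat > t1.py <<'E'
from h import *
b=np.radians(76.6);U=np.array([np.cos(b),np.sin(b),0]);V=np.array([np.sin(b),-np.cos(b),0]);K=np.array([0,0,1.])
z=.184*U-.983*K; x=-V; Rt=np.c_[x,np.cross(z,x),z]
P=-231*U+504.1*V+43.5*K
E
python3 -c "
from t1 import *
row(P-60*z,Rt);row(P+13*z,Rt)"
```

```text
row [0.34, -3.47, 15.67, -10.63, -0.12, 0.03] minrows 3
row [0.33, -2.12, 22.84, -10.63, -0.12, 0.03] minrows 4
```

Request:
move_arm(
  targets=[
    [0.3, -3.5, 15.7, -10.6, 0, 0, 100],
    [0.3, -3.5, 15.7, -10.6, 0, 0, 100],
    [0.3, -3.5, 15.7, -10.6, 0, 0, 100],
    [0.3, -3.5, 15.7, -10.6, 0, 0, 100],
    [0.3, -3.5, 15.7, -10.6, 0, 0, 100],
    [0.3, -2.8, 19.3, -10.6, 0, 0, 100],
    [0.3, -2.1, 22.8, -10.6, 0, 0, 100],
    [0.3, -2.1, 22.8, -10.6, 0, 0, 100],
    [0.3, -2.1, 22.8, -10.6, 0, 0, 100],
  ],
)

```text
clock: 8.85
position: [439.6, -340.5, 34.4]
ee_rot: [0.115, 0.989, 0.09, 0.013]
contact_force: [-0.4, -1.6, 0.3]
gripper_width: 51.9
```

```bash
python3 -c "
from t1 import *
s=arm.read_state();print(s['clock'],s['position'].round(1),s['gripper_width'],s['contact_force'].round(1),s['position']@U,s['position']@V)
row(P+13*z,Rt)
snap('wrist','w7')"
```

```text
8.85 [ 439.6 -340.5   34.4] 51.88387124577118 [-0.4 -1.6  0.3] -229.35778711261094 506.52030314255245
row [0.24, 0.01, 0.37, -0.13, 0.21, 0.14] minrows 1
```

View pics/w7.png

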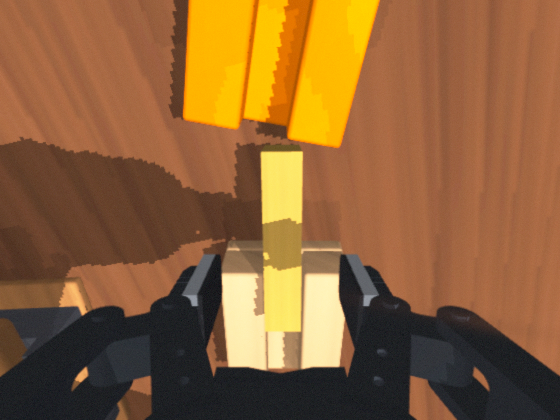

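Request:
move_arm(
  targets=[
    [0.1, 0, 0.3, 0, 0, 0, 140],
    [0.1, 0, 0.3, 0, 0, 0, 180],
    [0.1, 0, 0.3, 0, 0, 0, 255],
    [0.1, 0, 0.3, 0, 0, 0, 255],
    [0.1, 0, 0.3, 0, 0, 0, 255],
  ],
)

```text
clock: 9.52
position: [436.8, -338.8, 28.8]
ee_rot: [0.116, 0.989, 0.092, 0.011]
contact_force: [-0.1, -0.9, 1.1]
gripper_width: -0.1
```

```bash
python3 -c "
from t1 import *
s=arm.read_state();print(s['clock'],s['position'].round(1),s['gripper_width'],s['contact_force'].round(1),s['position']@U,s['position']@V)
snap('wrist','w8')"
```

```text
9.525 [ 436.8 -338.8   28.8] -0.06276324754264381 [-0.1 -0.9  1.1] -228.31918884342937 503.4344494580347
```

View pics/w8.png

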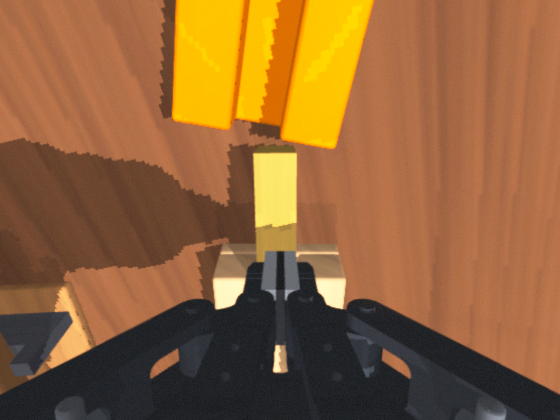

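```bash
python3 - <<'E'
from t1 import *
for n in('w7','w8'):
    p,d,C=load('wrist',n); X=cloud(C,d)
    for v in (155,180,210,235,245,260,280,300,320,350,370):
        q=X[v,276:286]; print(n,v,d[v,281].round(1),(np.median(q@U)).round(1),(np.median(q@V)).round(1),np.median(q[:,2]).round(1))
    print(proj(C,P))
E
python3 -c "
import sys;sys.path.insert(0,'.')
from h import *
p,d,C=snap('scene','scene9');q,d2,C2=snap('top','top9')
cv2.imwrite('pics/s9.png',cv2.resize(p[190:330,70:250],None,fx=4,fy=4,interpolation=2));cv2.imwrite('pics/t9.png',cv2.resize(q[215:300,310:470],None,fx=4,fy=4,interpolation=2))"
```

```text
w7 155 167.3 -279.3 505.9 35.0
w7 180 170.2 -267.3 505.9 37.5
w7 210 173.6 -252.3 505.9 40.5
w7 235 177.9 -238.9 505.8 42.7
w7 245 179.3 -233.4 505.8 43.5
w7 260 181.6 -225.2 505.8 45.3
w7 280 184.5 -213.9 505.8 47.6
w7 300 187.5 -202.0 505.8 49.7
w7 320 192.7 -189.5 505.7 51.7
w7 350 259.0 -120.2 505.7 11.3
w7 370 284.6 -84.2 505.7 -0.1
[[283.78212352 248.83586251]]
w8 155 161.1 -280.1 502.8 35.0
w8 180 165.1 -268.4 502.8 37.2
w8 210 167.8 -254.0 502.8 40.3
w8 235 172.7 -241.0 502.8 42.3
w8 245 173.7 -235.8 502.8 43.4
w8 260 139.3 -248.0 502.8 73.7
w8 280 124.3 -251.5 502.9 91.0
w8 300 118.4 -248.8 502.9 98.4
w8 320 120.3 -241.2 502.9 99.9
w8 350 250.8 -125.8 502.7 11.9
w8 370 260.8 -104.8 503.1 11.9
[[277.91213357 253.14368596]]
```

```bash
ls pics .; 
```

```text
.:
h.py
meas.py
pics
t1.py

pics:
crops0.png
s5.png
s9.png
scene0.npy
scene0.png
scene2.npy
scene2.pkl
scene2.png
scene5.npy
scene5.pkl
scene5.png
scene9.npy
scene9.pkl
scene9.png
t5.png
t9.png
top0.npy
top0.png
top5.npy
top5.pkl
top5.png
top9.npy
top9.pkl
top9.png
w1.npy
w1.pkl
w1.png
w1a.png
w1b.png
w6.npy
w6.pkl
w6.png
w7.npy
w7.pkl
w7.png
w8.npy
w8.pkl
w8.png
wrist0.npy
wrist0.png
wrist2.npy
wrist2.pkl
wrist2.png
wrist3.npy
wrist3.pkl
wrist3.png
wrist4.npy
wrist4.pkl
wrist4.png
```

```bash
python3 - <<'E'
from h import *
p,d,C=load('wrist','w8'); M=arm.camera_params('wrist')['mount']
for c in (255,270,281,290):
  for v in (248,252,254,256,258,262,268,275,290,310):
    q=ray(C,[(c,v)])*d[v,c]; t=(M[:3,:3]@q[0]+M[:3,3]); print(c,v,d[v,c].round(1),t.round(1))
cv2.imwrite('pics/w8c.png',cv2.resize(p[230:420,170:390],None,fx=3.5,fy=3,interpolation=2))
E
```

```text
255 248 217.2 [-15.4  13.7  24.8]
255 252 216.2 [-15.3  15.7  23.1]
255 254 212.3 [-15.   15.3  19.1]
255 256 210.0 [-14.8  15.6  16.7]
255 258 207.6 [-14.7  15.8  14.1]
255 262 147.6 [-10.3  -7.5 -41.7]
255 268 143.2 [-10.   -6.9 -46.3]
255 275 134.9 [ -9.4  -8.  -54.7]
255 290 115.0 [ -7.9 -12.3 -74.1]
255 310 103.2 [ -7.1 -12.6 -86.4]
270 248 174.0 [ -4.6  -3.  -15.4]
270 252 147.0 [ -3.9 -11.8 -41. ]
270 254 148.0 [ -3.9 -10.6 -40.3]
270 256 143.4 [ -3.7 -11.6 -44.8]
270 258 141.3 [ -3.7 -11.7 -47. ]
270 262 138.8 [ -3.6 -11.2 -49.7]
270 268 133.5 [ -3.5 -11.2 -55.2]
270 275 127.9 [ -3.3 -11.2 -61. ]
270 290 117.6 [ -3.  -11.  -71.8]
270 310 104.7 [ -2.6 -11.7 -85. ]
281 248 173.2 [  0.9  -3.3 -16.2]
281 252 148.4 [  0.8 -11.2 -39.7]
281 254 146.1 [  0.8 -11.3 -42.1]
281 256 143.4 [  0.8 -11.6 -44.8]
281 258 141.4 [  0.8 -11.7 -46.9]
281 262 138.4 [  0.8 -11.3 -50.1]
281 268 133.2 [  0.8 -11.3 -55.4]
281 275 127.6 [  0.8 -11.3 -61.3]
281 290 117.4 [  0.8 -11.1 -72. ]
281 310 120.0 [  0.8  -3.2 -71.6]
290 248 174.9 [  5.5  -2.6 -14.6]
290 252 148.1 [  4.7 -11.3 -40. ]
290 254 146.8 [  4.7 -11.  -41.4]
290 256 145.5 [  4.6 -10.8 -42.9]
290 258 142.5 [  4.5 -11.2 -45.9]
290 262 138.2 [  4.4 -11.4 -50.3]
290 268 132.9 [  4.3 -11.5 -55.8]
290 275 127.5 [  4.1 -11.4 -61.4]
290 290 118.2 [  3.8 -10.7 -71.2]
290 310 103.5 [  3.4 -12.4 -86.1]
```

View pics/w8c.png

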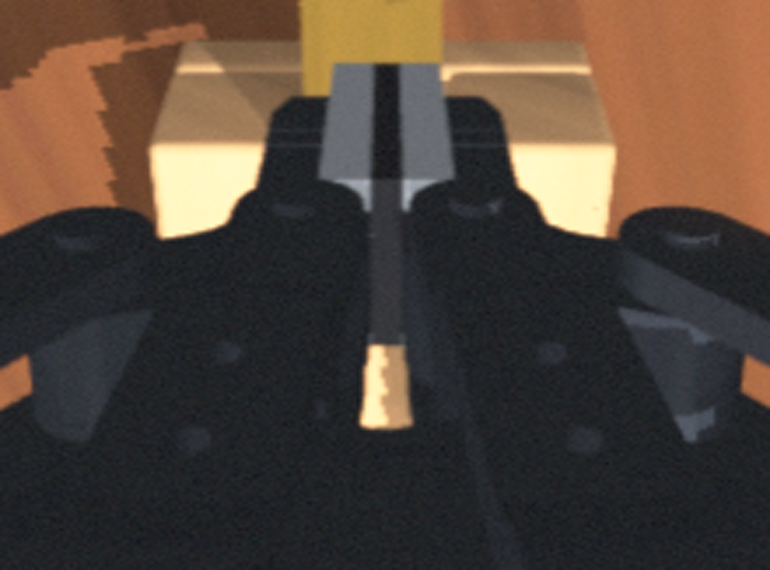

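View pics/s9.png

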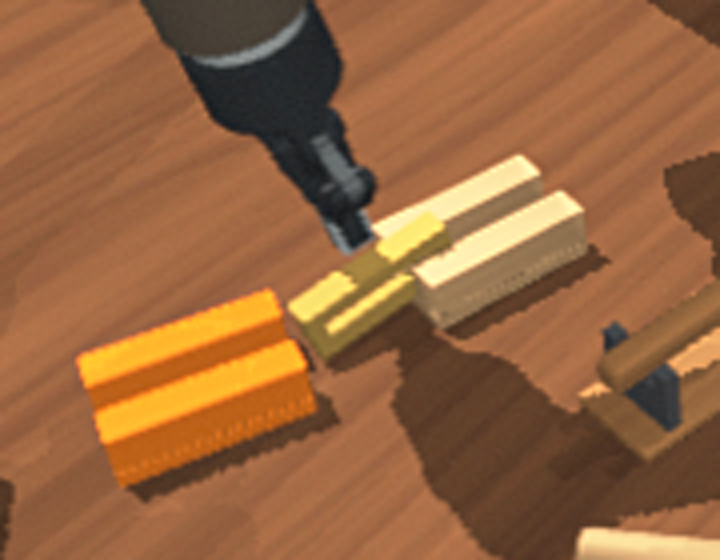

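```bash
python3 -c "
from bench import arm
print(arm.grip_point_offset,[a for a in dir(arm) if a[0]!='_'])
from h import *
for n in('scene','top'):
    p,d,C=load(n,n+'9'); s=arm.read_state()
    Rm=R.from_quat(s['ee_rot']).as_matrix()
    P=np.array([s['position']+Rm@[0,0,k] for k in(0,-40,-59)]);print(n,proj(C,P).round(1))
    X=cloud(C,d)
    if n=='scene': print([ (np.array([c,r]),(Rm.T@(X[r,c]-s['position'])).round(0)) for (c,r) in [(155,250),(157,250),(158,248),(156,252),(160,247)]])
    cv2.imwrite('pics/z_'+n+'.png',cv2.resize(p[215:275,120:200] if n=='scene' else p[225:295,340:420],None,fx=8,fy=8,interpolation=0))
"
```

```text
18.700000000000003 ['IKError', 'camera_params', 'get_image', 'grip_point_offset', 'job_done', 'read_state', 'search_frame', 'tip_of']
scene [[162.5 258.7]
 [157.  247.9]
 [154.3 242.6]]
[(array([155, 250]), array([ -7.,  -8., -44.])), (array([157, 250]), array([-14.,  -5., -48.])), (array([158, 248]), array([-13.,  -1., -50.])), (array([156, 252]), array([ -8.,  -8., -38.])), (array([160, 247]), array([-16.,   4., -52.]))]
top [[387.  256.6]
 [393.6 257.6]
 [396.8 258. ]]
```

View pics/z_scene.png

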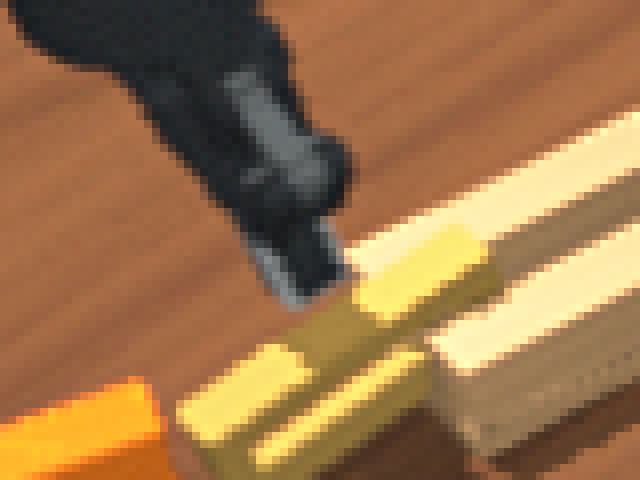

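The wrist and scene cameras agree: the real fingertips sit about 38.5 mm behind the reported TCP, so both grasps closed in front of the part. I'll correct for that from here on.

```bash
cat >> h.py <<'E'
TIP=38.5
def rowt(tip,Rt,st=None):
    return row(np.array(tip,float)+TIP*Rt[:,2],Rt,st)
E
python3 -c "
from t1 import *
P=-231*U+503.7*V+43.5*K
rowt(P-20*z,Rt);rowt(P+12*z,Rt)"
```

```text
row [-0.03, 0.0, 0.36, -0.02, -0.03, 0.02] minrows 1
row [-0.03, 0.0, 3.56, -0.02, -0.03, 0.02] minrows 1
```

Request:
move_arm(
  targets=[
    [0, 0, 0, 0, 0, 0, 100],
    [0, 0, 0, 0, 0, 0, 100],
    [0, 0, 0, 0, 0, 0, 100],
    [0, 0, 1.8, 0, 0, 0, 100],
    [0, 0, 3.6, 0, 0, 0, 100],
    [0, 0, 3.6, 0, 0, 0, 100],
    [0, 0, 3.6, 0, 0, 0, 100],
    [0, 0, 3.6, 0, 0, 0, 180],
    [0, 0, 3.6, 0, 0, 0, 255],
    [0, 0, 3.6, 0, 0, 0, 255],
    [0, 0, 3.6, 0, 0, 0, 255],
    [0, 0, 3.6, 0, 0, 0, 255],
  ],
)

```text
clock: 11.18
position: [439.0, -332.8, -6.0]
ee_rot: [0.116, 0.989, 0.091, 0.011]
contact_force: [1.1, -0.9, 3.7]
gripper_width: 18.0
```

```bash
python3 -c "
from t1 import *
s=arm.read_state();print(s['clock'],s['position'].round(1),s['gripper_width'],s['contact_force'].round(1),s['position']@U,s['position']@V)
snap('wrist','w10')"
```

```text
11.175 [ 439.  -332.8   -6. ] 17.995936946460276 [ 1.1 -0.9  3.7] -221.9591786914838 504.1666527808851
```

View pics/w10.png

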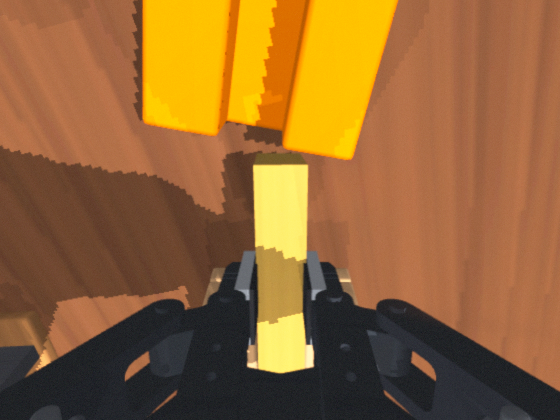

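Gripped (18 mm). Lift, carry to free bench around (520,-120), and tilt the flange upward by 50°.

```bash
cat > t2.py <<'E'
from t1 import *
c,s_=np.cos(np.radians(50)),np.sin(np.radians(50))
z2=s_*V-c*K; x2=-c*V-s_*K; R2=np.c_[x2,np.cross(z2,x2),z2]
E
python3 -c "
from t2 import *
s=arm.read_state()
row(s['position']+[0,0,130],R.from_quat(s['ee_rot']).as_matrix())
print(R2.round(2),np.linalg.det(R2))
rowt([520,-120,140],R2)"
```

```text
row [-0.02, 2.38, -12.78, 0.0, 0.0, 0.0] minrows 3
[[-0.63  0.23  0.75]
 [ 0.15  0.97 -0.18]
 [-0.77  0.   -0.64]] 1.0
row [-5.92, 24.41, -7.78, 9.88, -49.79, -4.56] minrows 5
```

Request:
move_arm(
  targets=[
    [0, 1, -4.2, 0, 0, 0, 255],
    [0, 2.4, -12.8, 0, 0, 0, 255],
    [0, 2.4, -12.8, 0, 0, 0, 255],
    [-5.9, 24.4, -7.8, 9.9, -49.8, -4.6, 255],
    [-5.9, 24.4, -7.8, 9.9, -49.8, -4.6, 255],
    [-5.9, 24.4, -7.8, 9.9, -49.8, -4.6, 255],
    [-5.9, 24.4, -7.8, 9.9, -49.8, -4.6, 255],
    [-5.9, 24.4, -7.8, 9.9, -49.8, -4.6, 255],
    [-5.9, 24.4, -7.8, 9.9, -49.8, -4.6, 255],
    [-5.9, 24.4, -7.8, 9.9, -49.8, -4.6, 255],
    [-5.9, 24.4, -7.8, 9.9, -49.8, -4.6, 255],
    [-5.9, 24.4, -7.8, 9.9, -49.8, -4.6, 255],
    [-5.9, 24.4, -7.8, 9.9, -49.8, -4.6, 255],
    [-5.9, 24.4, -7.8, 9.9, -49.8, -4.6, 255],
  ],
)

```text
clock: 12.98
position: [496.7, -138.0, 78.0]
ee_rot: [0.1, 0.915, -0.011, 0.391]
contact_force: [-1.3, 0.1, -3.4]
gripper_width: 18.0
```

```bash
python3 -c "
from t2 import *
s=arm.read_state();print(s['clock'],s['joints'].round(2),s['position'].round(1),s['gripper_width'],s['contact_force'].round(1))
snap('wrist','w11');p,d,C=snap('scene','s11')
rowt([520,-120,26],R2)"
```

```text
12.975 [-0.36  0.16 -0.61 -1.53 -0.16  1.61] [ 496.7 -138.    78. ] 17.983012643416927 [-1.3  0.1 -3.4]
row [2.32, 1.68, 8.91, 3.92, -4.08, -1.13] minrows 2
```

View pics/w11.png

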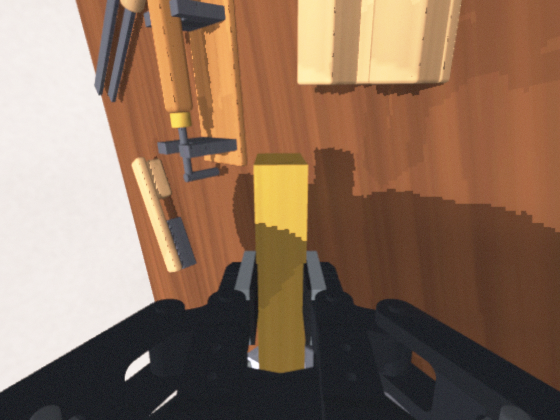

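View pics/s11.png

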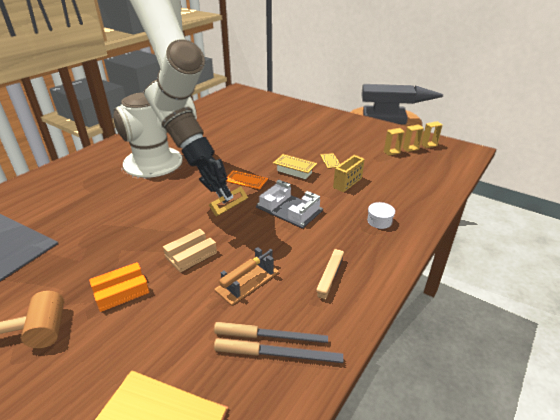

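```bash
cat >> t2.py <<'E'
R3=R.from_euler('z',12,degrees=True).as_matrix()@R2
E
python3 -c "
from t2 import *
s=arm.read_state();Rm=R.from_quat(s['ee_rot']).as_matrix();print(Rm.round(3))
print('pitch',np.degrees(np.arcsin(-Rm[2,2])),'tool y z',Rm[2,1])
rowt([520,-120,80],R3)"
```

```text
[[-0.673  0.195  0.713]
 [ 0.178  0.979 -0.099]
 [-0.718  0.06  -0.694]]
pitch 43.9192373727796 tool y z 0.06032470326836381
row [-1.5, 2.62, 5.16, -5.0, -3.71, -9.15] minrows 2
```

Request:
move_arm(
  targets=[
    [-1.5, 2.6, 5.2, -5, -3.7, -9.2, 255],
    [-1.5, 2.6, 5.2, -5, -3.7, -9.2, 255],
    [-1.5, 2.6, 5.2, -5, -3.7, -9.2, 255],
    [-1.5, 2.6, 5.2, -5, -3.7, -9.2, 255],
    [-1.5, 2.6, 5.2, -5, -3.7, -9.2, 255],
    [-1.5, 2.6, 5.2, -5, -3.7, -9.2, 255],
  ],
)

```text
clock: 13.82
position: [549.9, -120.7, 56.0]
ee_rot: [0.008, 0.906, -0.006, 0.423]
contact_force: [-0.2, 0.1, -1.8]
gripper_width: 18.4
```

```bash
python3 -c "
from t2 import *
s=arm.read_state();Rm=R.from_quat(s['ee_rot']).as_matrix();print(s['joints'].round(2),s['position'].round(1));print(Rm.round(3))
print('pitch',np.degrees(np.arcsin(-Rm[2,2])),'tool y z',Rm[2,1], 'tip',s['position']-38.5*Rm[:,2])
rowt([520,-120,25],R3)"
```

```text
[-0.55  0.32 -0.61 -1.93 -0.42  2.32] [ 549.9 -120.7   56. ]
[[-0.642  0.02   0.766]
 [ 0.009  1.    -0.018]
 [-0.766 -0.004 -0.643]]
pitch 39.97990993869582 tool y z -0.004295369328381433 tip [ 520.42402325 -120.06517027   80.72362572]
row [4.3, 0.03, 3.55, 0.06, 0.02, 0.37] minrows 1
```

Request:
move_arm(
  targets=[
    [2, 0, 1.7, 0, 0, 0.4, 255],
    [3.7, 0, 3.1, 0, 0, 0.4, 255],
    [4.3, 0, 3.6, 0, 0, 0.4, 255],
    [4.3, 0, 3.6, 0, 0, 0.4, 255],
    [4.3, 0, 3.6, 0, 0, 0.4, 255],
  ],
)

```text
clock: 14.45
position: [550.7, -121.6, 0.4]
ee_rot: [0.011, 0.906, -0.005, 0.423]
contact_force: [0.6, 0.3, -1.0]
gripper_width: 18.4
```

```bash
python3 -c "
from t2 import *
s=arm.read_state();Rm=R.from_quat(s['ee_rot']).as_matrix();print(s['clock'],s['contact_force'],'tip',s['position']-38.5*Rm[:,2])
p,d,C=snap('wrist','w12')
row(s['position']+[0,0,-1],Rm); row(s['position']-60*Rm[:,2],Rm)"
```

```text
14.45 [ 0.61351254  0.29857229 -0.95181386] tip [ 521.17161516 -120.84538805   25.09521283]
row [0.1, 0.0, 0.07, -0.01, 0.02, 0.02] minrows 1
row [0.02, 0.0, -5.99, -0.01, 0.02, 0.02] minrows 1
```

View pics/w12.png

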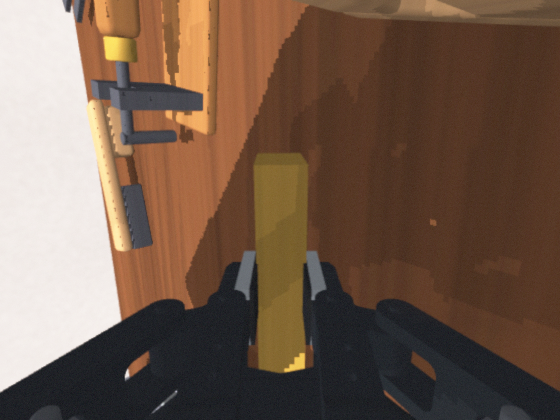

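Request:
move_arm(
  targets=[
    [0.15, 0, 0.13, 0, 0, 0, 255],
    [0.15, 0, 0.13, 0, 0, 0, 255],
    [0.15, 0, 0.13, 0, 0, 0, 180],
    [0.15, 0, 0.13, 0, 0, 0, 176],
    [0.15, 0, -0.3, 0, 0, 0, 172],
    [0.1, 0, -0.8, 0, 0, 0, 168],
    [0, 0, -1.4, 0, 0, 0, 165],
    [0, 0, -2.2, 0, 0, 0, 165],
    [-0.3, 0, -3.2, 0, 0, 0, 165],
    [-0.5, 0, -5, 0, 0, 0, 165],
    [-2, 0, -8, 0, 0, 0, 165],
    [-2, 0, -8, 0, 0, 0, 165],
  ],
)

```text
clock: 16.0
position: [502.9, -120.5, 70.1]
ee_rot: [0.01, 0.905, -0.007, 0.426]
contact_force: [1.1, 0.4, 0.7]
gripper_width: 29.6
```

```bash
python3 -c "
from t2 import *
s=arm.read_state();Rm=R.from_quat(s['ee_rot']).as_matrix();print(s['clock'],s['joints'].round(2),s['gripper_width'],s['contact_force'],'tip',s['position']-38.5*Rm[:,2])
p,d,C=snap('wrist','w13');q,d,C=snap('scene','s13')
cv2.imwrite('pics/s13c.png',cv2.resize(q[150:250,170:320],None,fx=4,fy=4,interpolation=2))
rowt([520,-130,180],rot(90))"
```

```text
16.0 [-0.6   0.24 -0.68 -1.86 -0.45  2.28] 29.633829356463522 [1.12101692 0.44222317 0.68736763] tip [ 473.22258473 -119.76488753   94.66992801]
row [-6.88, -0.93, -3.37, 38.53, 39.48, 82.39] minrows 10
```

View pics/w13.png

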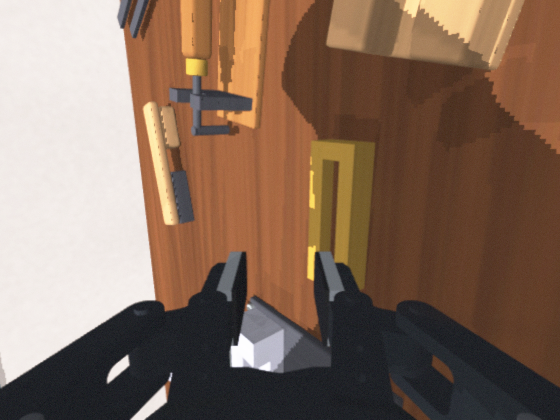

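View pics/s13c.png

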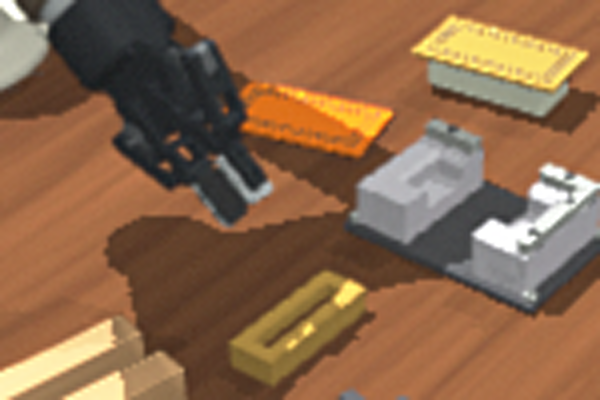

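The bezel lies flat with its window/flange side up. Viewing it from above.

```bash
python3 -c "
from t2 import *
rowt([515,-120,150],rot(180))"
```

```text
row [-4.24, 0.06, -1.85, -0.61, 50.12, -1.33] minrows 5
```

Request:
move_arm(
  targets=[
    [-4.2, 0, -1.9, -0.6, 50.1, -1.3, 80],
    [-4.2, 0, -1.9, -0.6, 50.1, -1.3, 80],
    [-4.2, 0, -1.9, -0.6, 50.1, -1.3, 80],
    [-4.2, 0, -1.9, -0.6, 50.1, -1.3, 80],
    [-4.2, 0, -1.9, -0.6, 50.1, -1.3, 80],
    [-4.2, 0, -1.9, -0.6, 50.1, -1.3, 80],
    [-4.2, 0, -1.9, -0.6, 50.1, -1.3, 80],
    [-4.2, 0, -1.9, -0.6, 50.1, -1.3, 80],
    [-4.2, 0, -1.9, -0.6, 50.1, -1.3, 80],
  ],
)

```text
clock: 17.23
position: [514.6, -121.7, 111.1]
ee_rot: [0.0, 1.0, 0.002, 0.003]
contact_force: [0.4, -0.8, -1.2]
gripper_width: 58.4
```

```bash
python3 - <<'E'
from meas import *
s=arm.read_state();Rm=R.from_quat(s['ee_rot']).as_matrix();print(s['clock'],s['joints'].round(2),s['gripper_width'],'tip',s['position']-38.5*Rm[:,2]);print(Rm.round(3))
p,d,C=snap('wrist','w14');X=cloud(C,d)
rect(X,(440,590,-200,-40),14,26)
E
```

```text
17.225 [ 0.07  0.3  -0.35 -0.   -0.91 -0.07] 58.41414928159785 tip [ 514.34082967 -121.83064569  149.55622744]
[[-1.     0.001  0.006]
 [ 0.001  1.     0.004]
 [-0.006  0.004 -1.   ]]
n 3905 z 19.6 c [ 513.3 -121.1] size [100.3  36.8] ang 88.7
```

View pics/w14.png

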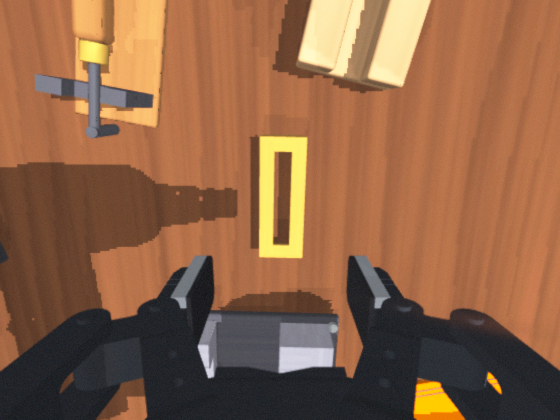

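```bash
python3 -c "
from h import *
rowt([513.3,-121.1,3],rot(178.7))"
```

```text
row [1.16, 0.06, 14.88, -0.11, 0.61, 1.56] minrows 3
```

```bash
python3 -c "
from h import *
s=arm.read_state();print(s['position'],R.from_quat(s['ee_rot']).as_matrix().round(4))
s=arm.read_state();print(s['position'])
rowt([513.3,-121.1,3],rot(178.7))"
```

```text
[ 523.34389251 -121.35722161  113.37358963] [[-0.9999 -0.0045  0.0107]
 [-0.0045  1.     -0.002 ]
 [-0.0107 -0.002  -0.9999]]
[ 523.34389251 -121.35722161  113.37358963]
row [1.16, 0.06, 14.88, -0.11, 0.61, 1.56] minrows 3
```

Request:
move_arm(
  targets=[
    [0, 0, 0, 0, 0, 0, 80],
    [0, 0, 0, 0, 0, 0, 80],
  ],
)

```text
clock: 17.52
position: [511.9, -121.1, 108.4]
ee_rot: [0.001, 1.0, 0.005, 0.004]
contact_force: [-1.0, -0.6, -0.8]
gripper_width: 58.8
```

```bash
python3 - <<'E'
from meas import *
s=arm.read_state();Rm=R.from_quat(s['ee_rot']).as_matrix();print(s['clock'],s['position'],s['joint_vel'].round(3));print(Rm.round(3))
p,d,C=snap('wrist','w15');X=cloud(C,d)
rect(X,(440,590,-200,-40),14,26)
s=arm.read_state();print(s['clock'],s['position'])
rowt([513.3,-121.1,3],rot(178.7))
E
```

```text
17.525 [ 511.925194   -121.06437587  108.35690723] [-0.006 -0.023 -0.007  0.008  0.002 -0.005]
[[-1.     0.001  0.007]
 [ 0.001  1.     0.009]
 [-0.007  0.009 -1.   ]]
n 3936 z 19.6 c [ 513.2 -121. ] size [100.5  36.4] ang 88.6
17.575 [ 512.01255675 -121.28661402  108.90858615]
row [-0.01, -0.11, 14.44, 0.5, 0.47, 1.23] minrows 3
```

Request:
move_arm(
  targets=[
    [0, -0.1, 8, 0.5, 0.5, 1.2, 80],
    [0, -0.1, 12, 0.5, 0.5, 1.2, 80],
    [0, -0.1, 14.2, 0.5, 0.5, 1.2, 80],
    [0, -0.1, 14.2, 0.5, 0.5, 1.2, 80],
    [0, -0.1, 14.2, 0.5, 0.5, 1.2, 80],
  ],
)

```text
clock: 18.2
position: [516.3, -121.2, -30.3]
ee_rot: [0.011, 1.0, -0.0, 0.003]
contact_force: [0.1, -0.3, -0.0]
gripper_width: 58.4
```

```bash
python3 - <<'E'
from meas import *
s=arm.read_state();Rm=R.from_quat(s['ee_rot']).as_matrix();print(s['clock'],s['contact_force'].round(1),'tip',(s['position']-38.5*Rm[:,2]).round(1))
p,d,C=snap('wrist','w16')
rowt([513.3,-121.1,3],rot(178.7))
E
```

```text
18.2 [ 0.1 -0.3 -0. ] tip [ 516.1 -121.1    8.2]
row [0.36, -0.01, 0.56, -0.03, 0.36, 0.09] minrows 1
```

View pics/w16.png

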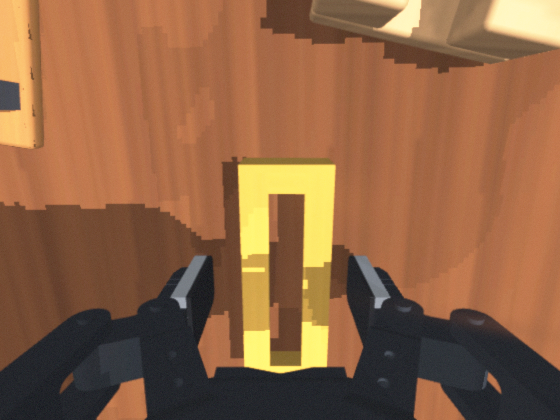

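Request:
move_arm(
  targets=[
    [0.1, 0, 0.2, 0, 0, 0, 80],
    [0.1, 0, 0.2, 0, 0, 0, 80],
    [0.1, 0, 0.2, 0, 0, 0, 255],
    [0.1, 0, 0.2, 0, 0, 0, 255],
    [0.1, 0, 0.2, 0, 0, 0, 255],
    [0.1, 0, 0.2, 0, 0, 0, 255],
  ],
)

```text
clock: 19.0
position: [515.4, -120.8, -32.8]
ee_rot: [0.01, 1.0, -0.0, 0.002]
contact_force: [-0.7, 0.7, 5.2]
gripper_width: 34.5
```

```bash
python3 - <<'E'
from meas import *
s=arm.read_state();Rm=R.from_quat(s['ee_rot']).as_matrix();print(s['clock'],s['gripper_width'],s['contact_force'].round(1),'tip',(s['position']-38.5*Rm[:,2]).round(1));print(Rm.round(3))
p,d,C=snap('wrist','w17')
X=cloud(C,d); M=arm.camera_params('wrist')['mount']
row(s['position']+[0,0,100],rot(180))
rowt([546.4,46.3,120],rot(88.5))
E
```

```text
19.0 34.46985293624574 [-0.7  0.7  5.2] tip [ 515.2 -120.7    5.7]
[[-1.     0.021  0.004]
 [ 0.021  1.    -0.001]
 [-0.004 -0.001 -1.   ]]
row [-0.04, -0.01, -10.0, -0.05, 0.24, -1.18] minrows 2
row [-2.8, 16.76, -11.43, 0.15, 0.23, 90.32] minrows 9
```

View pics/w17.png

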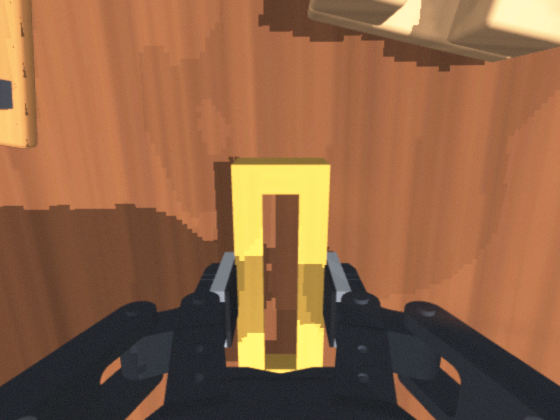

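Request:
move_arm(
  targets=[
    [0, 0, -5, 0, 0, 0, 255],
    [0, 0, -10, 0, 0, 0, 255],
    [-2.8, 16.8, -11.4, 0.2, 0.2, 90.3, 255],
    [-2.8, 16.8, -11.4, 0.2, 0.2, 90.3, 255],
    [-2.8, 16.8, -11.4, 0.2, 0.2, 90.3, 255],
    [-2.8, 16.8, -11.4, 0.2, 0.2, 90.3, 255],
    [-2.8, 16.8, -11.4, 0.2, 0.2, 90.3, 255],
    [-2.8, 16.8, -11.4, 0.2, 0.2, 90.3, 255],
    [-2.8, 16.8, -11.4, 0.2, 0.2, 90.3, 255],
    [-2.8, 16.8, -11.4, 0.2, 0.2, 90.3, 255],
    [-2.8, 16.8, -11.4, 0.2, 0.2, 90.3, 255],
    [-2.8, 16.8, -11.4, 0.2, 0.2, 90.3, 255],
    [-2.8, 16.8, -11.4, 0.2, 0.2, 90.3, 255],
    [-2.8, 16.8, -11.4, 0.2, 0.2, 90.3, 255],
    [-2.8, 16.8, -11.4, 0.2, 0.2, 90.3, 255],
  ],
)

```text
clock: 20.92
position: [546.1, 46.7, 80.6]
ee_rot: [0.716, 0.698, -0.001, -0.0]
contact_force: [0.1, -0.6, -1.4]
gripper_width: 34.4
```

```bash
python3 - <<'E'
from meas import *
s=arm.read_state();Rm=R.from_quat(s['ee_rot']).as_matrix();print(s['clock'],s['joints'].round(2),s['gripper_width'],'tip',(s['position']-38.5*Rm[:,2]).round(1));print(Rm.round(3))
p,d,C=snap('wrist','w18')
X=cloud(C,d)
print('bezel');rect(X,(480,620,10,90),125,140)
print('blocks');rect(X,(440,650,-30,120),38,46)
print('base');rect(X,(440,650,-30,120),5,12)
q,d,C=snap('top','t18'); X=cloud(C,d); print('top');rect(X,(440,650,-30,120),38,46)
E
```

```text
20.925 [ 0.38  0.37 -0.34  0.   -0.86 -1.98] 34.40882774260825 tip [546.1  46.7 119.1]
[[ 0.026  1.    -0.001]
 [ 1.    -0.026 -0.001]
 [-0.001 -0.001 -1.   ]]
bezel
n 14250 z 132.8 c [538.9  46.6] size [94.4 59.8] ang 15.0
blocks
n 7601 z 41.4 c [541.7  47. ] size [ 96.1 141.4] ang 88.4
base
n 7555 z 7.5 c [526.   47.7] size [110.7 129.8] ang 88.3
top
n 518 z 42.1 c [545.9  45.4] size [ 94.2 148.4] ang 88.6
```

View pics/w18.png

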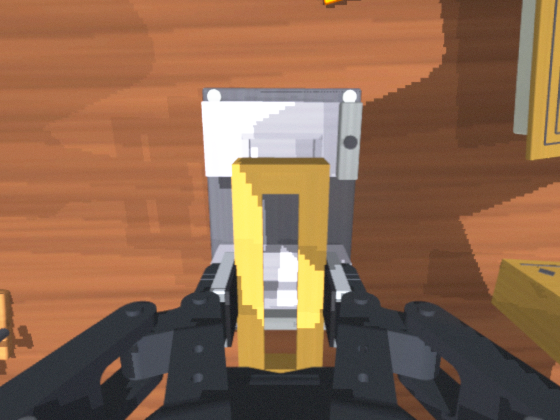

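```bash
python3 - <<'E'
from meas import *
p,d,C=load('wrist','w18'); X=cloud(C,d)
for v in (165,175,185,200,220):
    cols=[c for c in range(225,335) if 120<X[v,c,2]<145]
    a,b=cols[0],cols[-1]; print(v,X[v,a].round(1),X[v,b].round(1),'mid y',((X[v,a]+X[v,b])/2)[1].round(1))
for c in (250,280,310):
    rows=[v for v in range(140,200) if 120<X[v,c,2]<145]; print(c,rows[0],X[rows[0],c].round(1))
E
```

```text
165 [494.9  29.9 132.3] [495.8  66.1 132.2] mid y 48.0
175 [498.5  29.7 132.5] [499.4  65.7 132.9] mid y 47.7
185 [502.2  29.5 132.8] [503.2  65.7 132.6] mid y 47.6
200 [508.1  29.4 132.3] [509.1  65.5 132. ] mid y 47.5
220 [515.8  29.4 132.8] [516.5  65.  133.4] mid y 47.2
250 160 [494.8  35.9 120.7]
280 160 [495.1  47.8 120.8]
310 160 [495.4  59.7 121.3]
```

Bezel top is at 132.7 and its centre is about 2.5 mm short in x of the pocket (546.1, 46.8). Lowering with that correction.

Request:
move_arm(
  targets=[
    [0, 0.2, 2, 0, 0, -0.4, 255],
    [0, 0.25, 5, 0, 0, -0.4, 255],
    [0, 0.25, 6.5, 0, 0, -0.4, 255],
    [0, 0.25, 7.2, 0, 0, -0.4, 255],
    [0, 0.25, 7.7, 0, 0, -0.4, 255],
    [0, 0.25, 8.2, 0, 0, -0.4, 255],
    [0, 0.25, 8.6, 0, 0, -0.4, 255],
    [0, 0.25, 8.6, 0, 0, -0.4, 255],
    [0, 0.25, 8.6, 0, 0, -0.4, 255],
  ],
)

```text
clock: 22.15
position: [548.7, 46.6, -5.2]
ee_rot: [0.714, 0.7, -0.0, 0.0]
contact_force: [0.8, -0.7, -1.2]
gripper_width: 34.6
```

```bash
python3 - <<'E'
from meas import *
s=arm.read_state();Rm=R.from_quat(s['ee_rot']).as_matrix();print(s['clock'],s['contact_force'].round(1),s['gripper_width'],'tip',(s['position']-38.5*Rm[:,2]).round(1))
p,d,C=snap('wrist','w19'); X=cloud(C,d)
for c in (250,280,310): print(X[150:190:3,c,2].round(0))
for v in (185,200): print(X[v,225:335:5,2].round(0))
E
```

```text
22.15 [ 0.8 -0.7 -1.2] 34.60230208642015 tip [548.8  46.6  33.3]
[24. 23. 22. 33. 41. 48. 48. 47. 48. 46. 47. 47. 48. 47.]
[24. 24. 23. 32. 41. 47. 47. 48. 47. 47. 46. 47. 48. 46.]
[38. 24. 25. 32. 41. 49. 47. 48. 48. 47. 47. 48. 47. 48.]
[39. 36. 48. 48. 47. 49. 47. 47. 47. 48. 45. 46. 47. 47. 47. 47. 47. 46.
 47. 47. 47. 24.]
[39. 37. 46. 48. 48. 48. 48. 46.  7.  7.  7.  7.  7.  7.  7. 47. 47. 48.
 47. 48. 46.  7.]
```

View pics/w19.png

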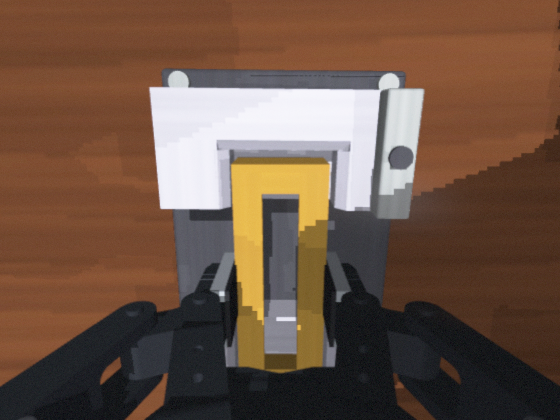

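The bezel is in the pocket without contact, with 3 mm to go.

Request:
move_arm(
  targets=[
    [0, 0, 0.15, 0, 0, 0, 255],
    [0, 0, 0.3, 0, 0, 0, 255],
    [0, 0, 0.4, 0, 0, 0, 255],
    [0, 0, 0.4, 0, 0, 0, 255],
  ],
)

```text
clock: 22.7
position: [548.5, 46.5, -8.7]
ee_rot: [0.714, 0.7, -0.001, -0.0]
contact_force: [-2.1, 0.6, 5.0]
gripper_width: 34.8
```

```bash
python3 - <<'E'
from meas import *
s=arm.read_state();Rm=R.from_quat(s['ee_rot']).as_matrix();print(s['clock'],s['contact_force'].round(1),s['gripper_width'],'tip',(s['position']-38.5*Rm[:,2]).round(1))
p,d,C=snap('wrist','w20'); X=cloud(C,d)
for c in (250,280,310): print(np.median(X[168:190,c,2]).round(1),)
print('block',np.median(X[110:135,170:350,2]))
E
```

```text
22.7 [-2.1  0.6  5. ] 34.7787685734621 tip [548.6  46.6  29.8]
43.5
43.5
43.3
block 41.492438471006835
```

Seated (2 mm above the blocks, all points). Release, rise, and go to view the plate.

```bash
python3 - <<'E'
from h import *
rowt([435,228,200],rot(94))
E
```

```text
row [17.91, -11.71, -17.03, -0.05, 0.05, -5.09] minrows 5
```

Request:
move_arm(
  targets=[
    [0, 0, 0, 0, 0, 0, 80],
    [0, 0, 0, 0, 0, 0, 80],
    [0, 0, -1, 0, 0, 0, 80],
    [0, 0, -6, 0, 0, 0, 80],
    [0, 0, -12, 0, 0, 0, 20],
    [17.9, -11.7, -17, 0, 0, -5.1, 0],
    [17.9, -11.7, -17, 0, 0, -5.1, 0],
    [17.9, -11.7, -17, 0, 0, -5.1, 0],
    [17.9, -11.7, -17, 0, 0, -5.1, 0],
    [17.9, -11.7, -17, 0, 0, -5.1, 0],
    [17.9, -11.7, -17, 0, 0, -5.1, 0],
    [17.9, -11.7, -17, 0, 0, -5.1, 0],
    [17.9, -11.7, -17, 0, 0, -5.1, 0],
  ],
)

```text
clock: 24.38
position: [435.5, 227.0, 160.3]
ee_rot: [0.683, 0.731, -0.001, -0.0]
contact_force: [0.2, -0.6, -0.2]
gripper_width: 85.2
```

```bash
python3 - <<'E'
from meas import *
s=arm.read_state();Rm=R.from_quat(s['ee_rot']).as_matrix();print(s['clock'],s['contact_force'].round(1),s['gripper_width'],'tip',(s['position']-38.5*Rm[:,2]).round(1));print(Rm.round(3))
p,d,C=snap('wrist','w21'); X=cloud(C,d)
rect(X,(350,530,170,290),32,42)
E
```

```text
24.375 [ 0.2 -0.6 -0.2] 85.17172025289359 tip [435.5 227.1 198.8]
[[-0.068  0.998 -0.002]
 [ 0.998  0.068 -0.001]
 [-0.001 -0.002 -1.   ]]
n 10659 z 36.6 c [443.3 232.5] size [130.  69.] ang 6.3
```

View pics/w21.png

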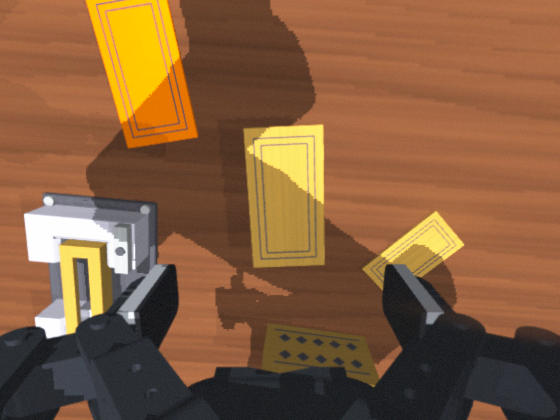

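The larger brass plate is at (285,195) in the view: 130×69 mm, centre (443.3,232.5), yaw 6.3°, top at 36.6, as described. The smaller brass one at (415,250) and the orange one at (145,70) are the look-alikes.

```bash
python3 - <<'E'
from h import *
rowt([443.3,232.5,16],rot(96.3))
E
```

```text
row [0.5, 0.85, 18.28, -0.09, 0.07, -2.38] minrows 3
```

Request:
move_arm(
  targets=[
    [0.5, 0.85, 6, 0, 0, -2.4, 0],
    [0.5, 0.85, 12, 0, 0, -2.4, 0],
    [0.5, 0.85, 14, 0, 0, -2.4, 0],
    [0.5, 0.85, 14, 0, 0, -2.4, 0],
    [0.5, 0.85, 14, 0, 0, -2.4, 0],
  ],
)

```text
clock: 25.05
position: [444.1, 233.9, 21.6]
ee_rot: [0.667, 0.745, 0.0, 0.0]
contact_force: [-0.3, -0.1, -0.5]
gripper_width: 85.9
```

```bash
python3 - <<'E'
from meas import *
s=arm.read_state();Rm=R.from_quat(s['ee_rot']).as_matrix();print(s['clock'],s['contact_force'].round(1),s['gripper_width'],'tip',(s['position']-38.5*Rm[:,2]).round(1))
p,d,C=snap('wrist','w22'); X=cloud(C,d)
rowt([443.3,232.5,16],rot(96.3))
E
```

```text
25.05 [-0.3 -0.1 -0.5] 85.91775367964242 tip [444.1 233.9  60.1]
row [-0.15, -0.11, 4.44, 0.08, -0.06, 0.1] minrows 1
```

View pics/w22.png

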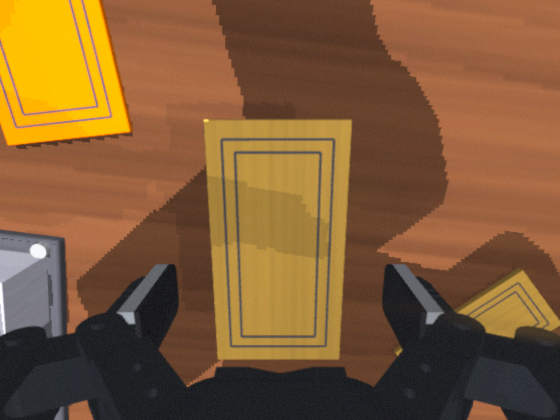

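Request:
move_arm(
  targets=[
    [-0.1, -0.1, 2.2, 0, 0, 0, 0],
    [-0.1, -0.1, 4.3, 0, 0, 0, 0],
    [-0.1, -0.1, 4.3, 0, 0, 0, 0],
    [-0.1, -0.1, 4.3, 0, 0, 0, 0],
    [-0.1, -0.1, 4.3, 0, 0, 0, 255],
    [-0.1, -0.1, 4.3, 0, 0, 0, 255],
    [-0.1, -0.1, 4.3, 0, 0, 0, 255],
    [-0.1, -0.1, 4.3, 0, 0, 0, 255],
  ],
)

```text
clock: 26.1
position: [442.9, 232.7, -20.7]
ee_rot: [0.666, 0.746, 0.0, 0.0]
contact_force: [-2.4, -1.2, 7.0]
gripper_width: 66.1
```

```bash
python3 - <<'E'
from meas import *
s=arm.read_state();Rm=R.from_quat(s['ee_rot']).as_matrix();print(s['clock'],s['contact_force'].round(1),s['gripper_width'],'tip',(s['position']-38.5*Rm[:,2]).round(1))
p,d,C=snap('wrist','w23'); X=cloud(C,d)
# pocket centre and target plate centre
yaw=np.radians(-1.5);J=np.array([[np.cos(yaw),-np.sin(yaw)],[np.sin(yaw),np.cos(yaw)]])
t=np.array([546.1,46.8])+J@[-10,-10];print(t)
row(s['position']+[0,0,90],rot(88.5)); rowt([t[0],t[1],105],rot(88.5))
E
```

```text
26.1 [-2.4 -1.2  7. ] 66.14934062902648 tip [442.9 232.7  17.8]
[535.84165727  37.06519623]
row [0.0, 0.01, -9.0, 0.04, -0.02, 7.94] minrows 2
row [-20.48, 7.05, -8.72, 0.04, -0.02, 7.94] minrows 4
```

View pics/w23.png

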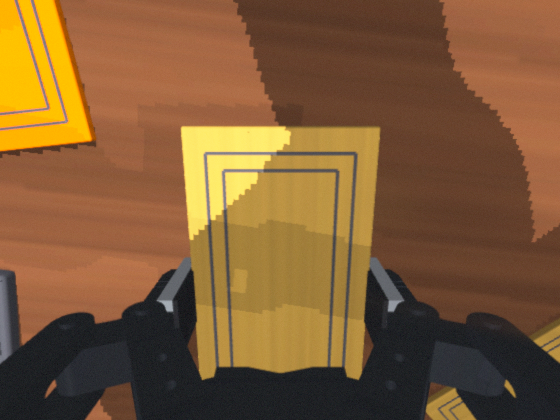

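Request:
move_arm(
  targets=[
    [0, 0, -3, 0, 0, 0, 255],
    [0, 0, -8.7, 0, 0, 0, 255],
    [-5, 2, -8.7, 0, 0, 7.9, 255],
    [-10.5, 4, -8.7, 0, 0, 7.9, 255],
    [-15.5, 6, -8.7, 0, 0, 7.9, 255],
    [-20.5, 7, -8.7, 0, 0, 7.9, 255],
    [-20.5, 7, -8.7, 0, 0, 7.9, 255],
    [-20.5, 7, -8.7, 0, 0, 7.9, 255],
    [-20.5, 7, -8.7, 0, 0, 7.9, 255],
    [-20.5, 7, -8.7, 0, 0, 7.9, 255],
  ],
)

```text
clock: 27.4
position: [534.5, 37.4, 64.8]
ee_rot: [0.716, 0.698, -0.001, -0.0]
contact_force: [0.6, -0.3, -3.4]
gripper_width: 65.9
```

```bash
python3 - <<'E'
from meas import *
s=arm.read_state();Rm=R.from_quat(s['ee_rot']).as_matrix();print(s['clock'],s['contact_force'].round(1),s['gripper_width'],'tip',(s['position']-38.5*Rm[:,2]).round(1));print(Rm.round(3))
p,d,C=snap('wrist','w24'); X=cloud(C,d)
for v in (140,160,180,200,220):
    cols=[c for c in range(150,410) if 112<X[v,c,2]<135]
    a,b=cols[0],cols[-1]; print(v,X[v,a].round(1),X[v,b].round(1),'mid y',((X[v,a]+X[v,b])/2)[1].round(1))
for c in (220,280,340):
    rows=[v for v in range(90,200) if 112<X[v,c,2]<135]; print(c,rows[0],X[rows[0]+1,c].round(1))
E
```

```text
27.4 [ 0.6 -0.3 -3.4] 65.93309736398771 tip [534.6  37.4 103.3]
[[ 0.024  1.    -0.001]
 [ 1.    -0.024 -0.001]
 [-0.001 -0.001 -1.   ]]
140 [473.5   5.4 122.5] [475.3  72.7 121.3] mid y 39.0
160 [480.5   4.6 120.9] [482.1  72.4 121.4] mid y 38.5
180 [487.5   4.6 121.3] [489.1  72.2 122. ] mid y 38.4
200 [494.8   4.3 121.4] [496.6  72.1 121.2] mid y 38.2
220 [502.5   4.2 121.1] [504.1  72.1 121.2] mid y 38.1
220 126 [469.5  18.4 121.4]
280 126 [470.   38.8 121.7]
340 127 [470.9  59.3 121.2]
```

View pics/w24.png

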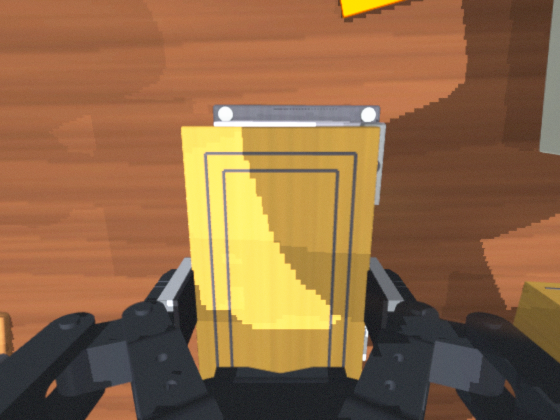

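Request:
move_arm(
  targets=[
    [0, 0.1, 3, 0, 0, 0, 255],
    [0, 0.1, 5, 0, 0, 0, 255],
    [0, 0.1, 6, 0, 0, 0, 255],
    [0, 0.1, 6.5, 0, 0, 0, 255],
    [0, 0.1, 6.8, 0, 0, 0, 255],
    [0, 0.1, 6.8, 0, 0, 0, 255],
    [0, 0.1, 6.8, 0, 0, 0, 255],
  ],
)

```text
clock: 28.32
position: [536.1, 36.4, -2.8]
ee_rot: [0.716, 0.698, -0.0, 0.0]
contact_force: [-0.0, 0.1, -3.4]
gripper_width: 66.0
```

```bash
python3 - <<'E'
from meas import *
s=arm.read_state();Rm=R.from_quat(s['ee_rot']).as_matrix();print(s['clock'],s['contact_force'].round(1),s['gripper_width'],'tip',(s['position']-38.5*Rm[:,2]).round(1))
p,d,C=snap('wrist','w25'); X=cloud(C,d)
print([np.median(X[v:v+15,c:c+15,2]).round(1) for v in(135,180,220) for c in(200,270,340)])
E
```

```text
28.325 [-0.   0.1 -3.4] 65.99602655847828 tip [536.1  36.4  35.7]
[np.float64(54.3), np.float64(54.3), np.float64(54.4), np.float64(54.3), np.float64(54.3), np.float64(54.4), np.float64(54.4), np.float64(54.3), np.float64(54.5)]
```

View pics/w25.png

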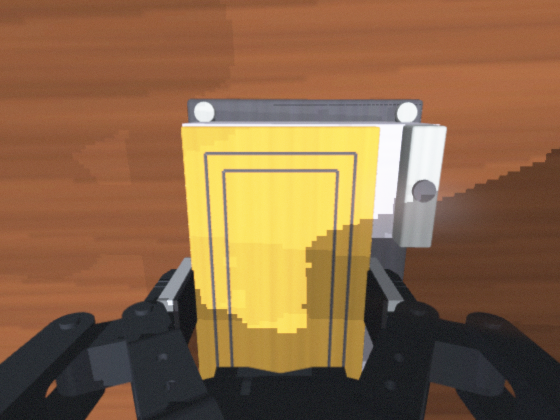

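Level at 54.3 (final 49). The gap to the side stop shows at (388,170). Lower the last 5.5 mm.

Request:
move_arm(
  targets=[
    [0, 0, 0.25, 0, 0, 0, 255],
    [0, 0, 0.45, 0, 0, 0, 255],
    [0, 0, 0.55, 0, 0, 0, 255],
    [0, 0, 0.55, 0, 0, 0, 255],
    [0, 0, 0.55, 0, 0, 0, 255],
  ],
)

```text
clock: 29.0
position: [535.6, 36.2, -8.6]
ee_rot: [0.716, 0.698, -0.001, -0.0]
contact_force: [-1.5, -0.0, 1.9]
gripper_width: 66.1
```

```bash
python3 - <<'E'
from meas import *
s=arm.read_state();Rm=R.from_quat(s['ee_rot']).as_matrix();print(s['clock'],s['contact_force'].round(1),s['gripper_width'],'tip',(s['position']-38.5*Rm[:,2]).round(1))
p,d,C=snap('wrist','w26'); X=cloud(C,d)
print([np.median(X[v:v+15,c:c+15,2]).round(1) for v in(135,180,220) for c in(200,270,340)])
E
```

```text
29.0 [-1.5 -0.   1.9] 66.06313090446724 tip [535.6  36.2  29.9]
[np.float64(48.5), np.float64(48.6), np.float64(48.5), np.float64(48.5), np.float64(48.6), np.float64(48.7), np.float64(48.5), np.float64(48.5), np.float64(48.6)]
```

```bash
python3 - <<'E'
from h import *
rowt([628,-265,170],rot(170))
E
```

```text
row [-29.88, 10.02, -14.0, -0.09, -0.0, -81.5] minrows 8
```

Request:
move_arm(
  targets=[
    [0, 0, 0, 0, 0, 0, 0],
    [0, 0, 0, 0, 0, 0, 0],
    [0, 0, 0, 0, 0, 0, 0],
    [0, 0, -2, 0, 0, 0, 0],
    [0, 0, -6, 0, 0, 0, 0],
    [0, 0, -12, 0, 0, 0, 0],
    [-29.9, 10, -14, 0, 0, -81.5, 0],
    [-29.9, 10, -14, 0, 0, -81.5, 0],
    [-29.9, 10, -14, 0, 0, -81.5, 0],
    [-29.9, 10, -14, 0, 0, -81.5, 0],
    [-29.9, 10, -14, 0, 0, -81.5, 0],
    [-29.9, 10, -14, 0, 0, -81.5, 0],
    [-29.9, 10, -14, 0, 0, -81.5, 0],
    [-29.9, 10, -14, 0, 0, -81.5, 0],
    [-29.9, 10, -14, 0, 0, -81.5, 0],
    [-29.9, 10, -14, 0, 0, -81.5, 0],
    [-29.9, 10, -14, 0, 0, -81.5, 0],
    [-29.9, 10, -14, 0, 0, -81.5, 0],
  ],
)

```text
clock: 31.3
position: [628.0, -265.0, 131.4]
ee_rot: [0.087, 0.996, -0.0, -0.0]
contact_force: [-0.3, -0.7, -0.2]
gripper_width: 85.1
```

```bash
python3 - <<'E'
from meas import *
s=arm.read_state();Rm=R.from_quat(s['ee_rot']).as_matrix();print(s['clock'],s['joints'].round(2),s['joint_vel'].round(2),'tip',(s['position']-38.5*Rm[:,2]).round(1));print(Rm.round(3))
p,d,C=snap('wrist','w27'); X=cloud(C,d)
b=np.radians(80);u=np.array([np.cos(b),np.sin(b),0])
print('foot');rect(X,(540,720,-370,-140),4,12)
m=(X[...,2]>53)&(X[...,2]<62)&(abs(X[...,0]-631)<80)&(abs(X[...,1]+256)<120)
hsv=cv2.cvtColor(p,cv2.COLOR_BGR2HSV); w=m&(hsv[...,1]>100)
q=X[w];r=cv2.minAreaRect(q[:,:2].astype(np.float32));print('handle',w.sum(),r,np.median(q[:,2]))
t,d,C=snap('top','t27'); X=cloud(C,d);print('plate top');rect(X,(440,640,-30,110),46,51)
cv2.imwrite('pics/t27c.png',cv2.resize(t[170:260,190:290],None,fx=6,fy=6,interpolation=2))
E
```

```text
31.3 [-0.16  0.53  0.07  0.   -1.12 -0.01] [-0. -0.  0. -0.  0.  0.] tip [ 628.  -265.   169.9]
[[-0.985  0.174 -0.001]
 [ 0.174  0.985 -0.001]
 [ 0.001 -0.001 -1.   ]]
foot
n 5770 z 7.6 c [ 663.2 -276.8] size [164.5 135.5] ang 79.7
handle 3164 ((632.7355346679688, -264.6318664550781), (133.40818786621094, 56.610843658447266), 82.5439453125) 55.2038839797691
plate top
n 1052 z 48.9 c [547.4  45.9] size [ 94.  150.5] ang 88.9
```

View pics/w27.png

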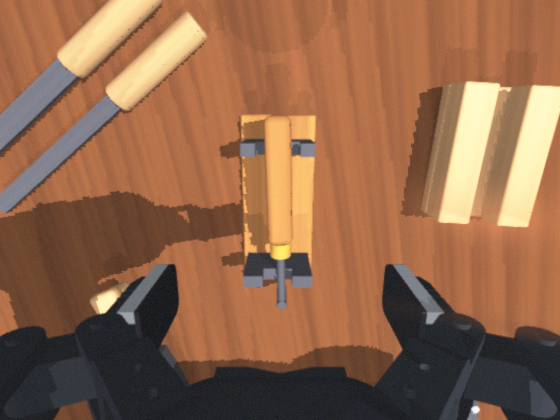

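View pics/t27c.png

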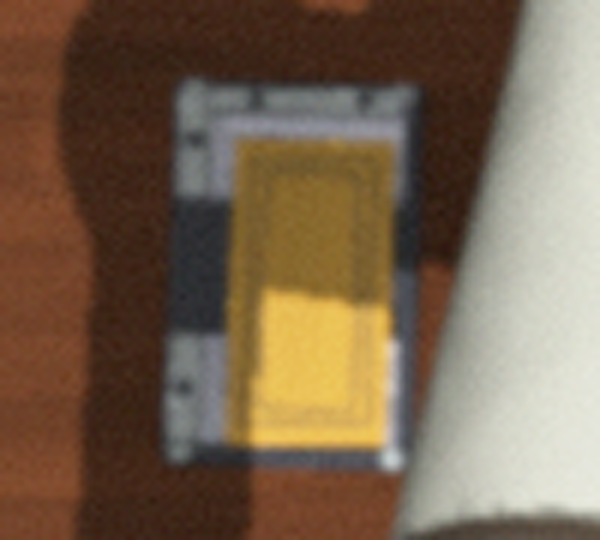

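```bash
python3 - <<'E'
from meas import *
p,d,C=load('wrist','w27'); X=cloud(C,d)
b=np.radians(80);u=np.array([np.cos(b),np.sin(b),0]);n=np.array([-np.sin(b),np.cos(b),0])
mid=[]
for v in range(130,240,8):
    if 138<v<162: continue
    cols=[c for c in range(255,305) if 50<X[v,c,2]<60]
    a,c=X[v,cols[0]],X[v,cols[-1]]; m=(a+c)/2; mid.append(m); print(v,cols[0],cols[-1],m.round(1),'w',np.linalg.norm((c-a)[:2]).round(1))
mid=np.array(mid); k=np.polyfit(mid@u,mid@n,1); print('dir',80+np.degrees(np.arctan(k[0])))
# along axis
for v in list(range(112,126,2))+list(range(236,312,4)): print(v,X[v,279].round(1),(X[v,279]@u).round(1),p[v,279])
# foot
m=(X[...,2]>4)&(X[...,2]<12); m[:, :235]=0;m[:,322:]=0;m[:108]=0;m[320:]=0
q=X[m];print(cv2.minAreaRect(q[:,:2].astype(np.float32)))
E
```

```text
130 264 291 [ 619.5 -320.1   52.4] w 19.6
138 264 291 [ 620.5 -314.5   52.2] w 19.7
162 265 290 [ 623.6 -297.3   52.3] w 18.6
170 265 290 [ 624.7 -291.4   52.4] w 18.7
178 265 290 [ 625.8 -285.2   51.5] w 18.9
186 265 291 [ 626.5 -279.    51.4] w 19.8
194 266 291 [ 627.2 -272.8   51.5] w 19.2
202 266 291 [ 628.4 -266.4   50.7] w 19.4
210 266 291 [ 629.6 -260.    50.6] w 19.5
218 266 291 [ 630.7 -253.8   51.3] w 19.6
226 267 291 [ 631.4 -247.2   51.2] w 18.9
234 267 291 [ 632.6 -240.6   51.3] w 19.0
dir 80.75951336922061
112 [ 616.4 -332.    -1.6] -219.9 [ 63  96 155]
114 [ 616.7 -330.3   -1. ] -218.2 [ 64  97 153]
116 [ 616.7 -329.6   52.4] -217.5 [ 77 129 195]
118 [ 617.  -328.3   55.3] -216.2 [ 93 162 231]
120 [ 617.2 -326.9   54.7] -214.8 [102 172 242]
122 [ 617.4 -325.6   55.3] -213.4 [106 184 248]
124 [ 617.7 -324.2   54.6] -212.0 [112 188 249]
236 [ 632.7 -240.2   54.5] -126.7 [107 186 248]
240 [ 633.1 -237.8   57.1] -124.3 [107 183 247]
244 [ 634.  -233.    53.1] -119.4 [ 78 145 206]
248 [ 634.6 -229.4   52.5] -115.7 [106 234 253]
252 [ 635.  -227.1   55.1] -113.4 [112 237 254]
256 [ 635.7 -223.3   54.3] -109.6 [110 237 254]
260 [ 636.7 -217.6   49.2] -103.8 [134 133 143]
264 [ 637.4 -214.    48.8] -100.0 [134 124 122]
268 [ 638.  -210.3   48.6] -96.3 [134 124 121]
272 [ 638.6 -207.    49. ] -92.9 [132 121 121]
276 [ 639.3 -203.3   48.9] -89.2 [130 119 117]
280 [ 640.  -199.3   48.1] -85.2 [129 118 118]
284 [ 640.5 -196.6   49.8] -82.3 [129 117 116]
288 [ 641.2 -192.5   49. ] -78.3 [121 113 110]
292 [ 641.8 -189.1   49.4] -74.7 [123 112 112]
296 [ 642.5 -185.4   49.4] -71.0 [119 110 110]
300 [ 643.2 -181.5   49.1] -67.0 [115 105 103]
304 [ 643.9 -177.7   49. ] -63.2 [144 133 129]
308 [ 644.4 -174.4   49.8] -59.8 [127 125 144]
((630.5332641601562, -259.7205810546875), (142.63365173339844, 65.03060913085938), 79.71479797363281)
```

```bash
python3 - <<'E'
from h import *
rowt([630.3,-256.4,29],rot(170.3))
E
```

```text
row [-0.09, 0.9, 14.08, -0.05, -0.05, -0.32] minrows 3
```

Request:
move_arm(
  targets=[
    [-0.1, 0.9, 5, 0, 0, -0.3, 80],
    [-0.1, 0.9, 10, 0, 0, -0.3, 80],
    [-0.1, 0.9, 14.1, 0, 0, -0.3, 80],
    [-0.1, 0.9, 14.1, 0, 0, -0.3, 80],
    [-0.1, 0.9, 14.1, 0, 0, -0.3, 80],
    [-0.1, 0.9, 14.1, 0, 0, -0.3, 80],
  ],
)

```text
clock: 32.15
position: [632.2, -257.0, -7.0]
ee_rot: [0.084, 0.996, -0.001, 0.002]
contact_force: [-0.3, -0.2, 1.3]
gripper_width: 58.7
```

```bash
python3 - <<'E'
from meas import *
s=arm.read_state();Rm=R.from_quat(s['ee_rot']).as_matrix();print(s['clock'],s['contact_force'].round(1),s['gripper_width'],'tip',(s['position']-38.5*Rm[:,2]).round(1))
p,d,C=snap('wrist','w28')
rowt([630.3,-256.4,29],rot(170.3))
E
```

```text
32.15 [-0.3 -0.2  1.3] 58.68500860970098 tip [ 632.1 -256.9   31.5]
row [0.17, 0.02, 0.23, -0.06, 0.2, 0.01] minrows 1
```

View pics/w28.png

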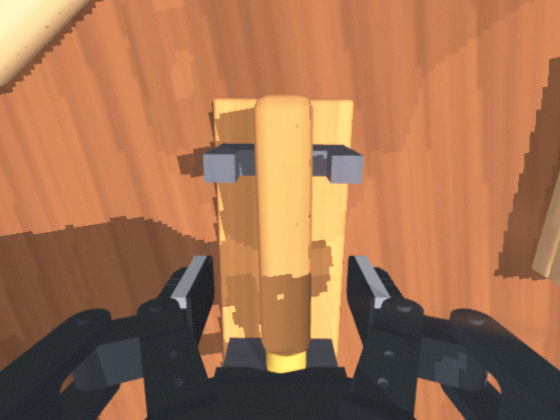

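Request:
move_arm(
  targets=[
    [0, 0, 0, 0, 0, 0, 80],
    [0, 0, 0, 0, 0, 0, 150],
    [0, 0, 0, 0, 0, 0, 255],
    [0, 0, 0, 0, 0, 0, 255],
    [0, 0, 0, 0, 0, 0, 255],
    [0, 0, 0, 0, 0, 0, 255],
  ],
)

```text
clock: 32.95
position: [630.6, -256.6, -9.4]
ee_rot: [0.084, 0.996, -0.001, -0.0]
contact_force: [-0.8, 0.1, 2.9]
gripper_width: 19.0
```

```bash
python3 - <<'E'
from meas import *
s=arm.read_state();Rm=R.from_quat(s['ee_rot']).as_matrix();print(s['clock'],s['contact_force'].round(1),s['gripper_width'],'tip',(s['position']-38.5*Rm[:,2]).round(1),s['position']);print(Rm.round(4))
p,d,C=snap('wrist','w29')
row(s['position']+[0,0,100],Rm)
E
```

```text
32.95 [-0.8  0.1  2.9] 19.017020206671262 tip [ 630.6 -256.6   29.1] [ 630.62246273 -256.61706954   -9.38815682]
[[-9.857e-01  1.683e-01 -5.000e-04]
 [ 1.683e-01  9.857e-01 -1.000e-03]
 [ 3.000e-04 -1.100e-03 -1.000e+00]]
row [0.0, -0.01, -10.0, 0.0, -0.0, -0.0] minrows 2
```

Poker gripped (19 mm). Lift, and carry it so the pin is in front of the plate's near end.

```bash
python3 - <<'E'
from h import *
row([450.9,-43,80],rot(178.5))
E
```

```text
row [21.31, 18.02, -8.95, -0.06, -0.02, -8.19] minrows 5
```

Request:
move_arm(
  targets=[
    [0, 0, -3, 0, 0, 0, 255],
    [0, 0, -8.9, 0, 0, 0, 255],
    [5, 4.5, -9, 0, 0, -4, 255],
    [10.5, 9, -9, 0, 0, -8.2, 255],
    [16, 13.5, -9, 0, 0, -8.2, 255],
    [21.3, 18, -9, 0, 0, -8.2, 255],
    [21.3, 18, -9, 0, 0, -8.2, 255],
    [21.3, 18, -9, 0, 0, -8.2, 255],
    [21.3, 18, -9, 0, 0, -8.2, 255],
    [21.3, 18, -9, 0, 0, -8.2, 255],
  ],
)

```text
clock: 34.25
position: [451.4, -43.7, 80.1]
ee_rot: [0.014, 1.0, -0.0, -0.001]
contact_force: [0.1, 0.8, -0.4]
gripper_width: 19.2
```

```bash
python3 - <<'E'
from meas import *
s=arm.read_state();Rm=R.from_quat(s['ee_rot']).as_matrix();print(s['clock'],s['contact_force'].round(1),s['gripper_width'],s['position'].round(1))
p,d,C=snap('wrist','w30');t,dt,C=snap('top','t30');q,d,Cs=snap('scene','s30')
X=cloud(C,dt)
P=s['position']+Rm@np.array([[0,81,-38.5-16.9],[0,81,-38.5+13.1]]).T.T[0]; P2=s['position']+Rm@np.array([0,81,-38.5+13.1])
print('expected pin top,bottom',P.round(1),P2.round(1),proj(C,[P,P2]).round(1),proj(Cs,[P,P2]).round(1))
cv2.imwrite('pics/t30c.png',cv2.resize(t[170:270,190:310],None,fx=6,fy=6,interpolation=2))
cv2.imwrite('pics/s30c.png',cv2.resize(q[130:250,190:350],None,fx=5,fy=5,interpolation=2))
row([450.9,-43,19.6],rot(178.5))
E
```

```text
34.25 [ 0.1  0.8 -0.4] 19.183439768791107 [451.4 -43.7  80.1]
expected pin top,bottom [453.7  37.3 135.4] [453.7  37.2 105.4] [[237.  250.8]
 [238.1 250.7]] [[260.3 160.4]
 [260.5 169.4]]
row [0.02, 0.08, 6.04, -0.05, -0.08, -0.08] minrows 1
```

View pics/t30c.png

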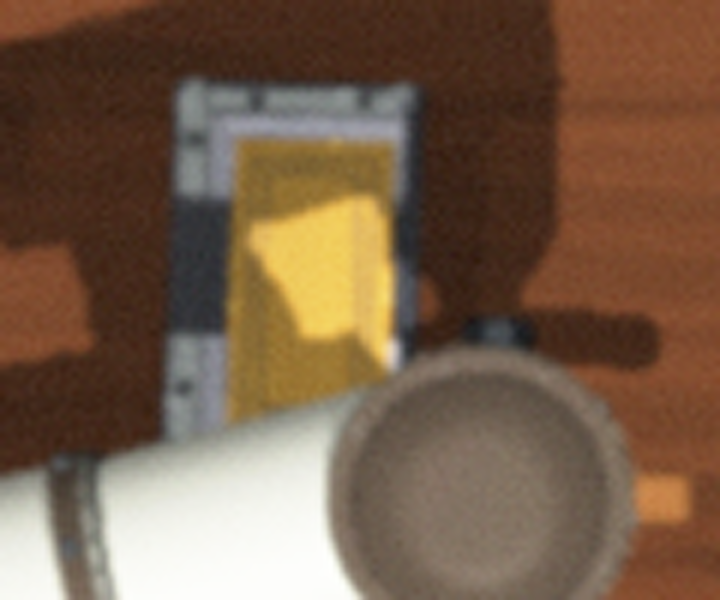

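View pics/s30c.png

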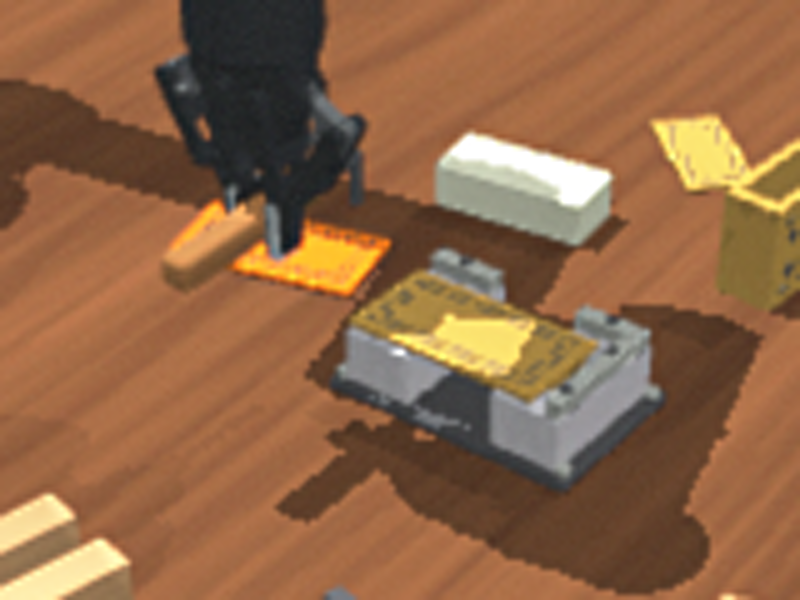

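View pics/w30.png

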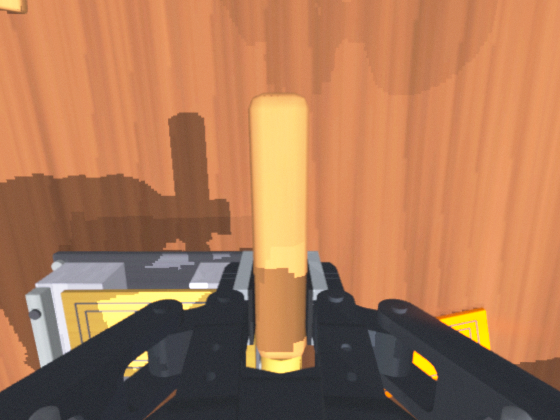

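Request:
move_arm(
  targets=[
    [0, 0.1, 3, 0, 0, 0, 255],
    [0, 0.1, 5, 0, 0, 0, 255],
    [0, 0.1, 6, 0, 0, 0, 255],
    [0, 0.1, 6, 0, 0, 0, 255],
    [0, 0.1, 6, 0, 0, 0, 255],
  ],
)

```text
clock: 35.02
position: [451.5, -42.2, 20.9]
ee_rot: [0.013, 1.0, -0.0, 0.0]
contact_force: [-0.1, -0.2, -0.9]
gripper_width: 19.4
```

```bash
cat > st.py <<'E'
from meas import *
s=arm.read_state();Rm=R.from_quat(s['ee_rot']).as_matrix();print(s['clock'],'F',s['contact_force'].round(1),'T',s['wrist_torque'].round(2),s['gripper_width'].round(1),s['position'].round(1),'pin',(s['position']+Rm@[0,81,-38.5+13.1]).round(1),'bear',np.degrees(np.arctan2(Rm[1,0],Rm[0,0])).round(2))
E
cat > sc.py <<'E'
import sys
exec(open('st.py').read())
n=sys.argv[1]
q,d,Cs=snap('scene',n); X=cloud(Cs,d)
cv2.imwrite(f'pics/{n}c.png',cv2.resize(q[140:240,230:350],None,fx=6,fy=6,interpolation=2))
p=snap('wrist',n+'w')
E
python3 sc.py s31
```

```text
Traceback (most recent call last):
  File "sc.py", line 2, in <module>
    exec(open('st.py').read())
    ~~~~^^^^^^^^^^^^^^^^^^^^^^
AttributeError: 'float' object has no attribute 'round'
```

```bash
sed -i "s/s\['gripper_width'\].round(1)/round(float(s['gripper_width']),1)/" st.py; python3 sc.py s31
```

```text
35.025 F [-0.1 -0.2 -0.9] T [-0.02 -0.04 -0.07] 19.4 [451.5 -42.2  20.9] pin [453.6  38.8  46.3] bear 178.51
```

View pics/s31c.png

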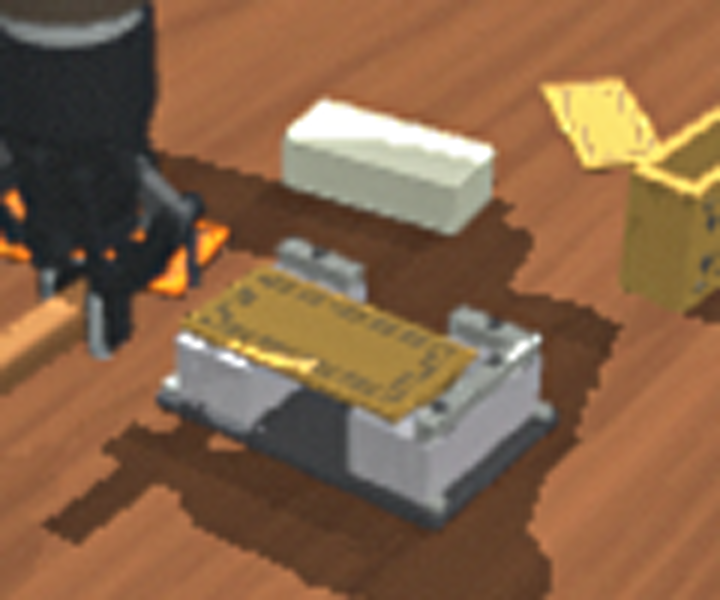

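View pics/s31w.png

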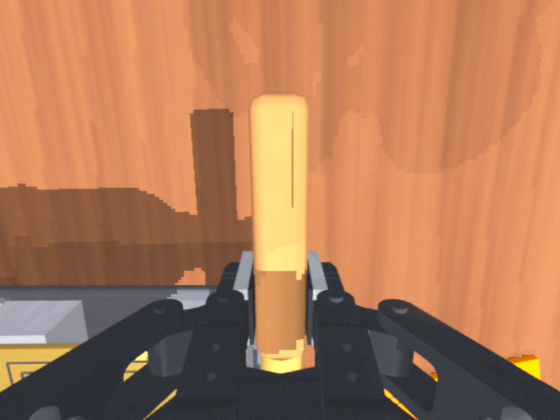

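Request:
move_arm(
  targets=[
    [-0.4, -0.1, 0.08, 0, 0, 0, 255],
    [-0.9, -0.1, 0.08, 0, 0, 0, 255],
    [-1.15, -0.1, 0.08, 0, 0, 0, 255],
    [-1.35, -0.1, 0.08, 0, 0, 0, 255],
    [-1.55, -0.1, 0.08, 0, 0, 0, 255],
    [-1.75, -0.1, 0.08, 0, 0, 0, 255],
    [-1.9, -0.1, 0.08, 0, 0, 0, 255],
    [-2.0, -0.1, 0.08, 0, 0, 0, 255],
    [-2.0, -0.1, 0.08, 0, 0, 0, 255],
  ],
)

```text
clock: 36.25
position: [470.8, -43.8, 19.4]
ee_rot: [0.013, 1.0, -0.0, -0.001]
contact_force: [-1.9, 0.6, 0.1]
gripper_width: 19.3
```

```bash
python3 sc.py s32
```

```text
36.25 F [-1.9  0.6  0.1] T [-0.12  0.62  0.14] 19.3 [470.8 -43.8  19.4] pin [472.9  37.2  44.7] bear 178.49
```

View pics/s32c.png

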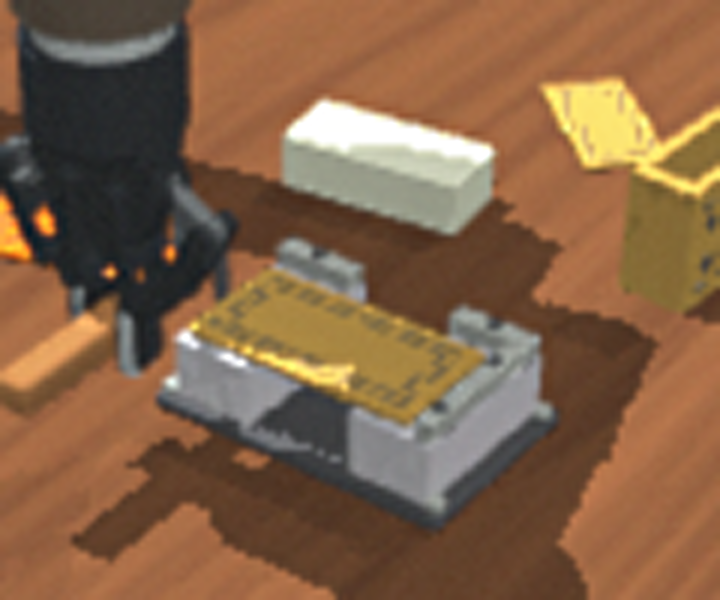

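The plate is moving squarely at about 2 N. Next 4 mm, then check the force.

Request:
move_arm(
  targets=[
    [-0.1, 0, 0, 0, 0, 0, 255],
    [-0.2, 0, 0, 0, 0, 0, 255],
    [-0.3, 0, 0, 0, 0, 0, 255],
    [-0.4, 0, 0, 0, 0, 0, 255],
    [-0.4, 0, 0, 0, 0, 0, 255],
  ],
)

```text
clock: 36.98
position: [475.0, -43.8, 19.5]
ee_rot: [0.013, 1.0, -0.0, -0.0]
contact_force: [-0.6, -0.1, -0.4]
gripper_width: 18.7
```

```bash
python3 sc.py s33
```

```text
36.975 F [-0.6 -0.1 -0.4] T [-0.08  0.48  0.1 ] 18.7 [475.  -43.8  19.5] pin [477.1  37.2  44.8] bear 178.49
```

View pics/s33c.png

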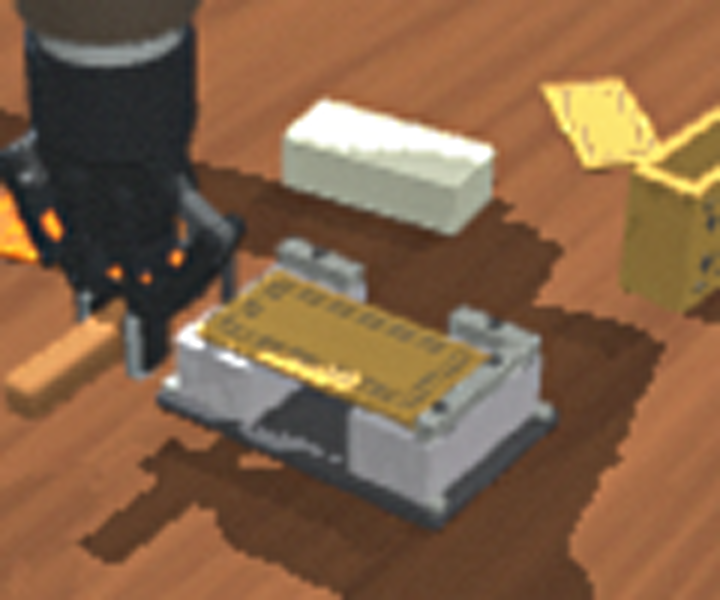

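Request:
move_arm(
  targets=[
    [-0.06, 0, 0, 0, 0, 0, 255],
    [-0.12, 0, 0, 0, 0, 0, 255],
    [-0.12, 0, 0, 0, 0, 0, 255],
  ],
)

```text
clock: 37.45
position: [475.9, -43.9, 19.5]
ee_rot: [0.013, 1.0, -0.0, -0.001]
contact_force: [-1.5, -0.2, -0.4]
gripper_width: 18.9
```

```bash
python3 st.py
```

```text
37.45 F [-1.5 -0.2 -0.4] T [-0.06  0.61  0.2 ] 18.9 [475.9 -43.9  19.5] pin [478.   37.1  44.8] bear 178.5
```

Request:
move_arm(
  targets=[
    [-0.06, 0, 0, 0, 0, 0, 255],
    [-0.12, 0, 0, 0, 0, 0, 255],
    [-0.12, 0, 0, 0, 0, 0, 255],
  ],
)

```text
clock: 37.83
position: [476.2, -44.0, 19.2]
ee_rot: [0.013, 1.0, -0.001, -0.001]
contact_force: [-3.7, 0.3, 0.0]
gripper_width: 19.0
```

```bash
python3 sc.py s34
```

```text
37.825 F [-3.7  0.3  0. ] T [0.24 1.31 0.33] 19.0 [476.2 -44.   19.2] pin [478.4  37.   44.5] bear 178.51
```

View pics/s34c.png

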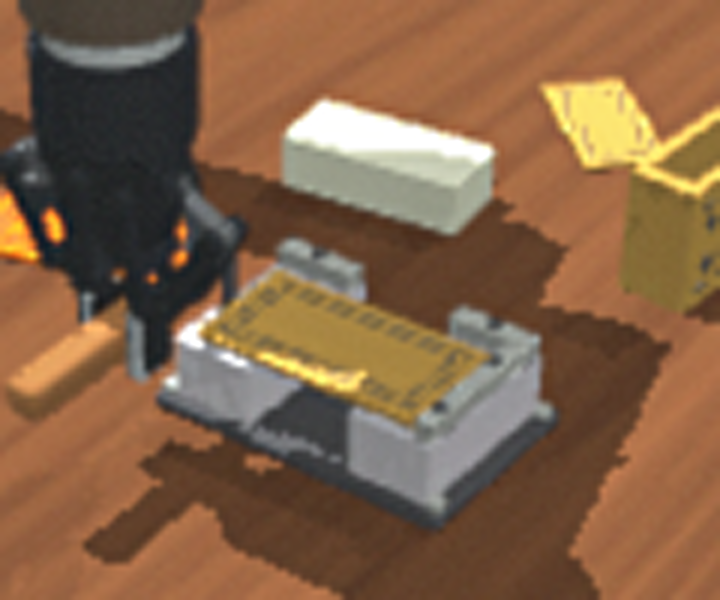

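Request:
move_arm(
  targets=[
    [-0.08, 0, 0, 0, 0, 0, 255],
    [-0.15, 0, 0, 0, 0, 0, 255],
    [-0.15, 0, 0, 0, 0, 0, 255],
  ],
)

```text
clock: 38.3
position: [476.7, -44.2, 19.0]
ee_rot: [0.013, 1.0, -0.001, -0.003]
contact_force: [-7.0, 1.4, 0.9]
gripper_width: 19.3
```

```bash
python3 st.py
```

```text
38.3 F [-7.   1.4  0.9] T [0.54 2.04 0.49] 19.3 [476.7 -44.2  19. ] pin [478.9  36.8  44.3] bear 178.52
```

End stop contact: 7 N. Back off, rise, and go round to the long side.

Request:
move_arm(
  targets=[
    [0.6, 0, 0, 0, 0, 0, 255],
    [1.5, 0, 0, 0, 0, 0, 255],
    [1.5, 0, -3, 0, 0, 0, 255],
    [0, -2, -4.5, 0, 0, 0, 255],
    [-4, -4, -4.5, 0, 0, 0, 255],
    [-7, -5, -4.5, 0, 0, 0, 255],
    [-7, -5, -4.5, 0, 0, 0, 255],
    [-7, -5, -4.5, 0, 0, 0, 255],
  ],
)

```text
clock: 39.3
position: [547.0, -95.6, 64.3]
ee_rot: [0.013, 1.0, -0.0, -0.0]
contact_force: [0.1, -0.3, -0.9]
gripper_width: 19.3
```

```bash
python3 sc.py s35; python3 -c "
from h import *
row([542.9,-95,19.8],rot(178.5))
p,d,C=load('wrist','s35w');X=cloud(C,d)
for v in range(110,240,20): 
  q=X[v,272:288]; print(v,np.median(q,0).round(1))
t,d,C=snap('top','t35'); cv2.imwrite('pics/t35c.png',cv2.resize(t[170:260,190:290],None,fx=6,fy=6,interpolation=2))
"
```

```text
39.3 F [ 0.1 -0.3 -0.9] T [0.02 0.03 0.  ] 19.3 [547.  -95.6  64.3] pin [549.1 -14.6  89.6] bear 178.47
row [0.37, 0.03, 4.47, -0.04, -0.06, 0.01] minrows 1
110 [ 544.5 -165.2  129. ]
130 [ 544.7 -159.2  129.4]
150 [ 544.9 -152.9  129.2]
170 [ 545.1 -146.3  129.2]
190 [ 545.2 -139.6  129.3]
210 [ 545.4 -132.8  129.5]
230 [ 545.6 -125.5  129.4]
```

View pics/s35c.png

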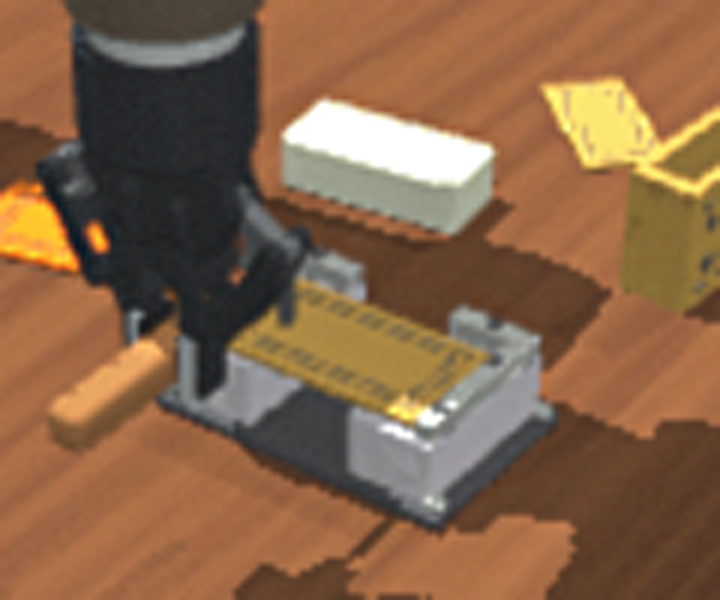

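View pics/s35w.png

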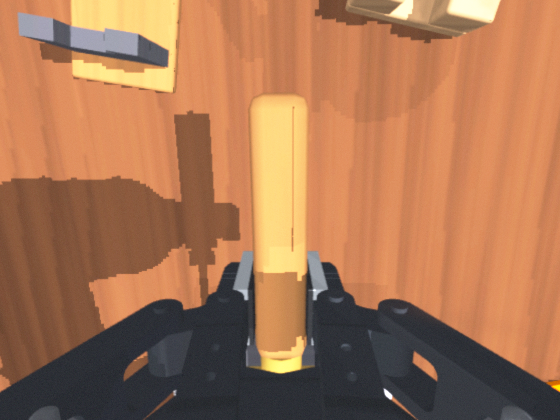

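Request:
move_arm(
  targets=[
    [0.4, 0, 2.5, 0, 0, 0, 255],
    [0.4, 0, 4.5, 0, 0, 0, 255],
    [0.4, 0, 4.5, 0, 0, 0, 255],
    [0.4, 0, 4.5, 0, 0, 0, 255],
    [0.4, 0.5, 4.5, 0, 0, 0, 255],
    [0.4, 1, 4.5, 0, 0, 0, 255],
    [0.4, 1.2, 4.5, 0, 0, 0, 255],
    [0.4, 1.4, 4.5, 0, 0, 0, 255],
    [0.4, 1.6, 4.5, 0, 0, 0, 255],
    [0.4, 1.8, 4.5, 0, 0, 0, 255],
    [0.4, 1.8, 4.5, 0, 0, 0, 255],
  ],
)

```text
clock: 40.83
position: [543.8, -77.7, 19.5]
ee_rot: [0.013, 1.0, -0.0, -0.0]
contact_force: [-0.7, -1.8, 0.3]
gripper_width: 19.1
```

```bash
python3 sc.py s36
```

```text
40.825 F [-0.7 -1.8  0.3] T [-0.64  0.01  0.02] 19.1 [543.8 -77.7  19.5] pin [545.9   3.3  44.8] bear 178.5
```

View pics/s36c.png

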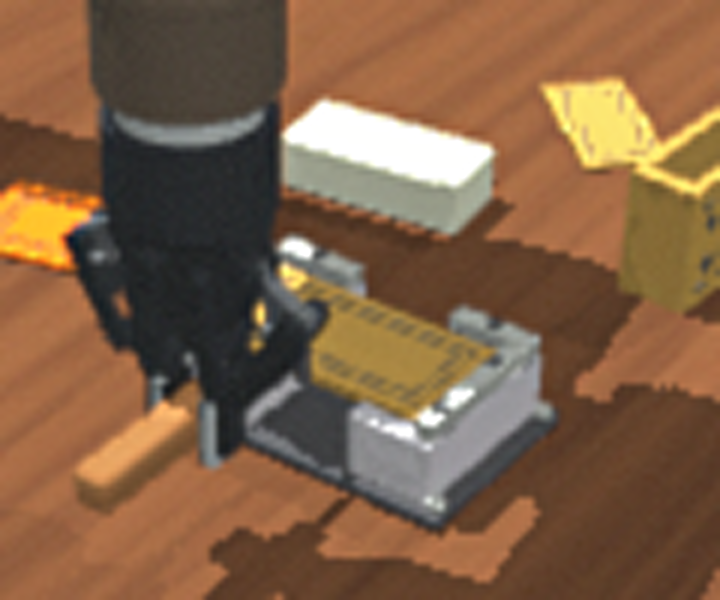

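Moving at about 1.8 N. Continue 5 mm.

Request:
move_arm(
  targets=[
    [0, 0.12, 0, 0, 0, 0, 255],
    [0, 0.25, 0, 0, 0, 0, 255],
    [0, 0.37, 0, 0, 0, 0, 255],
    [0, 0.5, 0, 0, 0, 0, 255],
    [0, 0.5, 0, 0, 0, 0, 255],
  ],
)

```text
clock: 41.55
position: [543.9, -72.5, 19.4]
ee_rot: [0.013, 1.0, -0.0, -0.0]
contact_force: [-0.6, -3.0, 1.3]
gripper_width: 19.2
```

```bash
python3 st.py
```

```text
41.55 F [-0.6 -3.   1.3] T [-0.63  0.08  0.02] 19.2 [543.9 -72.5  19.4] pin [546.1   8.5  44.8] bear 178.51
```

Request:
move_arm(
  targets=[
    [0, 0.07, 0, 0, 0, 0, 255],
    [0, 0.15, 0, 0, 0, 0, 255],
    [0, 0.15, 0, 0, 0, 0, 255],
  ],
)

```text
clock: 41.92
position: [543.6, -71.5, 19.4]
ee_rot: [0.013, 1.0, -0.001, -0.001]
contact_force: [0.5, -6.0, 0.7]
gripper_width: 19.0
```

```bash
python3 sc.py s37
```

```text
41.925 F [ 0.5 -6.   0.7] T [-1.28  0.24  0.07] 19.0 [543.6 -71.5  19.4] pin [545.7   9.5  44.7] bear 178.51
```

View pics/s37c.png

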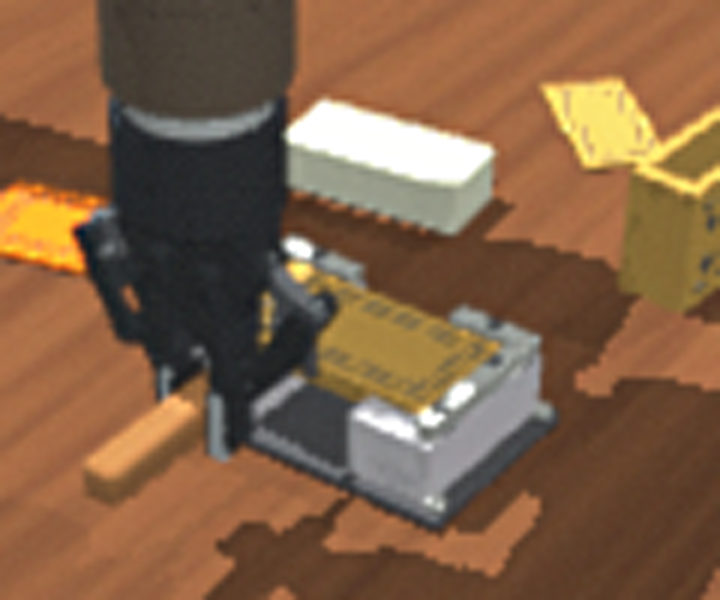

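Request:
move_arm(
  targets=[
    [0, 0.08, 0, 0, 0, 0, 255],
    [0, 0.15, 0, 0, 0, 0, 255],
    [0, 0.15, 0, 0, 0, 0, 255],
  ],
)

```text
clock: 42.4
position: [543.6, -71.2, 19.7]
ee_rot: [0.013, 1.0, -0.001, -0.001]
contact_force: [-0.4, -10.5, 1.8]
gripper_width: 19.0
```

```bash
python3 st.py
```

```text
42.4 F [ -0.4 -10.5   1.8] T [-2.8   0.11  0.02] 19.0 [543.6 -71.2  19.7] pin [545.7   9.9  44.9] bear 178.51
```

Side stop contact 10 N. Now re-seat the end contact once more.

Request:
move_arm(
  targets=[
    [0, -0.7, 0, 0, 0, 0, 255],
    [0, -1.5, 0, 0, 0, 0, 255],
    [0, -1.5, -3, 0, 0, 0, 255],
    [3, -1, -4.5, 0, 0, 0, 255],
    [7, 1.5, -4.5, 0, 0, 0, 255],
    [8.3, 3.4, -4.5, 0, 0, 0, 255],
    [8.3, 3.4, -4.5, 0, 0, 0, 255],
    [8.3, 3.4, -4.5, 0, 0, 0, 255],
  ],
)

```text
clock: 43.4
position: [462.8, -33.4, 64.6]
ee_rot: [0.013, 1.0, -0.0, -0.0]
contact_force: [-0.1, -0.1, -1.3]
gripper_width: 19.2
```

```bash
python3 sc.py s38; python3 -c "
from h import *
row([461,-34.5,19.8],rot(178.5))
t,d,C=snap('top','t38'); cv2.imwrite('pics/t38c.png',cv2.resize(t[170:260,190:290],None,fx=6,fy=6,interpolation=2))"
```

```text
43.4 F [-0.1 -0.1 -1.3] T [-0.04  0.01 -0.02] 19.2 [462.8 -33.4  64.6] pin [464.9  47.6  89.9] bear 178.51
row [0.16, -0.07, 4.45, -0.04, -0.05, -0.04] minrows 1
```

View pics/s38c.png

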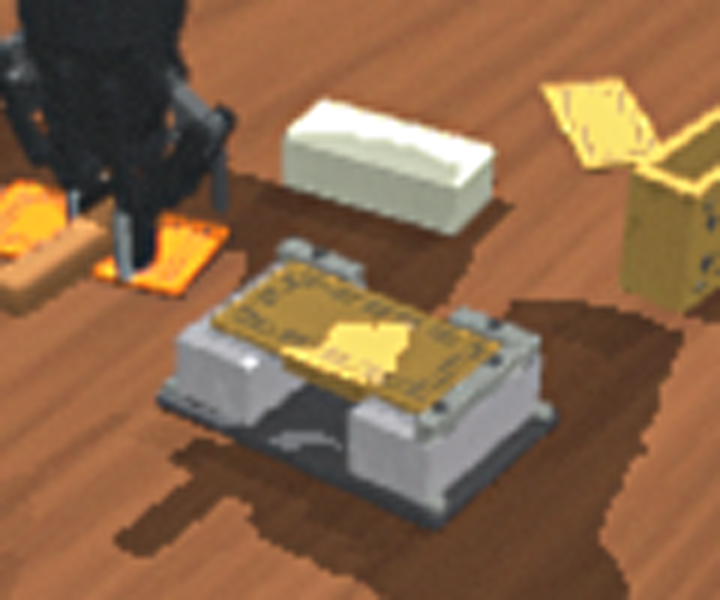

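View pics/t38c.png

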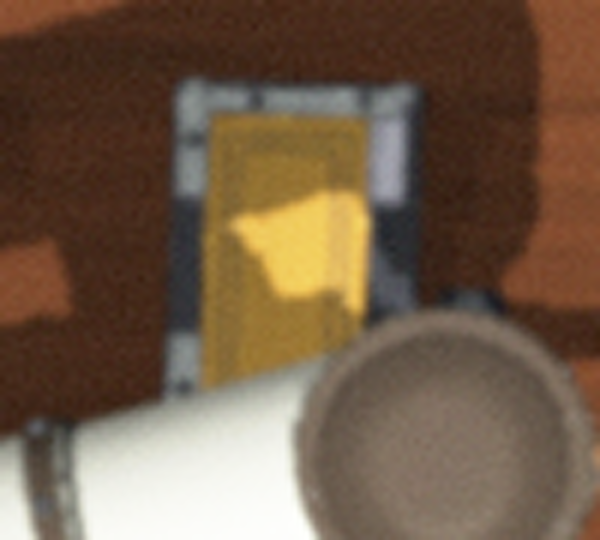

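Request:
move_arm(
  targets=[
    [0.2, 0, 2.5, 0, 0, 0, 255],
    [0.2, 0, 4.5, 0, 0, 0, 255],
    [0.2, 0, 4.5, 0, 0, 0, 255],
    [-0.4, 0, 4.5, 0, 0, 0, 255],
    [-0.9, 0, 4.5, 0, 0, 0, 255],
    [-1.2, 0, 4.5, 0, 0, 0, 255],
    [-1.35, 0, 4.5, 0, 0, 0, 255],
    [-1.45, 0, 4.5, 0, 0, 0, 255],
    [-1.5, 0, 4.5, 0, 0, 0, 255],
    [-1.5, 0, 4.5, 0, 0, 0, 255],
  ],
)

```text
clock: 44.8
position: [476.1, -34.0, 19.4]
ee_rot: [0.013, 1.0, -0.001, -0.001]
contact_force: [-1.4, 0.0, 0.6]
gripper_width: 19.4
```

```bash
python3 st.py
```

```text
44.8 F [-1.4  0.   0.6] T [0.19 0.64 0.17] 19.4 [476.1 -34.   19.4] pin [478.3  47.   44.7] bear 178.51
```

Request:
move_arm(
  targets=[
    [-0.07, 0, 0, 0, 0, 0, 255],
    [-0.15, 0, 0, 0, 0, 0, 255],
    [-0.22, 0, 0, 0, 0, 0, 255],
    [-0.22, 0, 0, 0, 0, 0, 255],
  ],
)

```text
clock: 45.3
position: [477.1, -34.3, 19.0]
ee_rot: [0.013, 1.0, -0.001, -0.003]
contact_force: [-5.3, 1.2, 1.7]
gripper_width: 19.3
```

```bash
python3 st.py
```

```text
45.3 F [-5.3  1.2  1.7] T [0.53 1.72 0.51] 19.3 [477.1 -34.3  19. ] pin [479.3  46.7  44.3] bear 178.52
```

Firm contact again. Back off and carry the poker over its rest.

Request:
move_arm(
  targets=[
    [0.7, 0, 0, 0, 0, 0, 255],
    [1.6, 0, 0, 0, 0, 0, 255],
    [1.6, -1, -4, 0, 0, 0, 255],
    [1.6, -5, -6.5, 0, 0, 0, 255],
    [1.6, -5, -6.5, 0, 0, 0, 255],
    [1.6, -5, -6.5, 0, 0, 0, 255],
  ],
)

```text
clock: 46.05
position: [461.6, -83.4, 84.3]
ee_rot: [0.014, 1.0, -0.0, -0.0]
contact_force: [-0.1, 0.6, -1.3]
gripper_width: 19.1
```

```bash
python3 st.py; python3 -c "
from h import *
row([630.6,-256.6,80],rot(170.3))"
```

```text
46.05 F [-0.1  0.6 -1.3] T [-0.02  0.07  0.02] 19.1 [461.6 -83.4  84.3] pin [463.8  -2.4 109.7] bear 178.44
row [-17.37, -16.85, 0.43, -0.03, -0.03, 8.14] minrows 4
```

Request:
move_arm(
  targets=[
    [-4, -6, 0, 0, 0, 4, 255],
    [-8, -10.5, 0.4, 0, 0, 8.1, 255],
    [-13, -14, 0.4, 0, 0, 8.1, 255],
    [-17.4, -16.9, 0.4, 0, 0, 8.1, 255],
    [-17.4, -16.9, 0.4, 0, 0, 8.1, 255],
    [-17.4, -16.9, 0.4, 0, 0, 8.1, 255],
    [-17.4, -16.9, 0.4, 0, 0, 8.1, 255],
    [-17.4, -16.9, 0.4, 0, 0, 8.1, 255],
  ],
)

```text
clock: 47.05
position: [631.0, -256.1, 81.2]
ee_rot: [0.083, 0.997, -0.0, -0.0]
contact_force: [-0.3, -0.8, -0.7]
gripper_width: 19.2
```

```bash
python3 sc.py s40; python3 -c "
from h import *
s=arm.read_state();print(R.from_quat(s['ee_rot']).as_matrix().round(4))
row([630.6,-256.6,-9.4],rot(170.3))
p,d,C=load('wrist','s40w');X=cloud(C,d)
for v in range(110,240,20):
  cols=[c for c in range(240,320) if X[v,c,2]>118]; m=(X[v,cols[0]]+X[v,cols[-1]])/2; print(v,m.round(1))
q=cv2.imread('pics/s40.png');cv2.imwrite('pics/s40d.png',cv2.resize(q[200:310,190:310],None,fx=6,fy=5,interpolation=2))"
```

```text
47.05 F [-0.3 -0.8 -0.7] T [0.01 0.05 0.04] 19.2 [ 631.  -256.1   81.2] pin [ 644.4 -176.2  106.5] bear 170.46
[[-9.861e-01  1.661e-01 -2.000e-04]
 [ 1.661e-01  9.861e-01 -9.000e-04]
 [ 0.000e+00 -9.000e-04 -1.000e+00]]
row [0.06, -0.02, 9.07, -0.05, -0.0, 0.14] minrows 2
110 [ 619.6 -325.1  142. ]
130 [ 620.6 -318.8  141.8]
150 [ 621.7 -312.3  141.4]
170 [ 622.6 -305.9  142.8]
190 [ 624.1 -298.6  140.6]
210 [ 625.  -291.6  141.7]
230 [ 626.1 -284.4  142.1]
```

View pics/s40w.png

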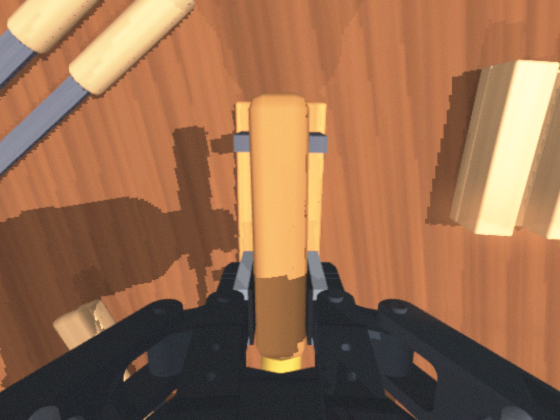

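View pics/s40d.png

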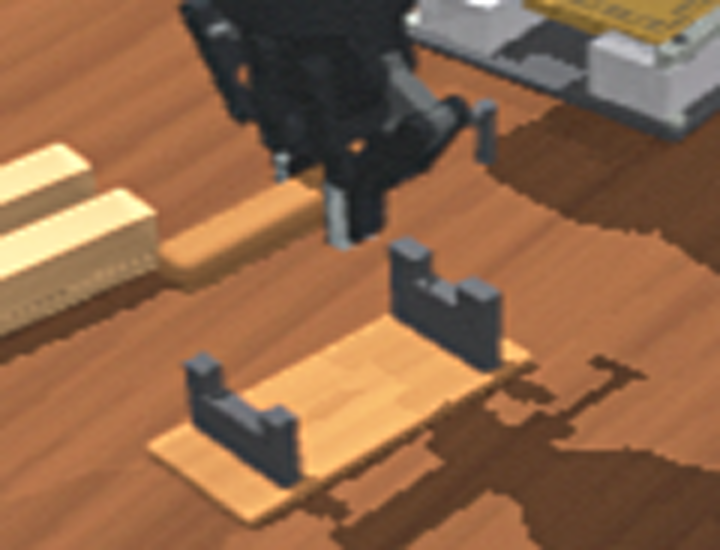

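Request:
move_arm(
  targets=[
    [0, 0, 4, 0, 0, 0.1, 255],
    [0, 0, 6.5, 0, 0, 0.1, 255],
    [0, 0, 8, 0, 0, 0.1, 255],
    [0, 0, 8.6, 0, 0, 0.1, 255],
    [0, 0, 8.8, 0, 0, 0.1, 255],
    [0, 0, 8.8, 0, 0, 0.1, 255],
  ],
)

```text
clock: 47.9
position: [632.0, -257.2, -6.6]
ee_rot: [0.084, 0.996, -0.001, 0.0]
contact_force: [-0.6, -0.4, -0.5]
gripper_width: 19.1
```

```bash
python3 st.py; python3 -c "
from h import *
row([630.6,-256.6,-9.4],rot(170.3))
q=snap('scene','s41')[0];cv2.imwrite('pics/s41d.png',cv2.resize(q[200:310,190:310],None,fx=6,fy=5,interpolation=2))"
```

```text
47.9 F [-0.6 -0.4 -0.5] T [-0.06  0.04 -0.04] 19.1 [ 632.  -257.2   -6.6] pin [ 645.6 -177.3   18.7] bear 170.31
row [0.14, 0.04, 0.28, -0.06, 0.05, 0.01] minrows 1
```

View pics/s41d.png

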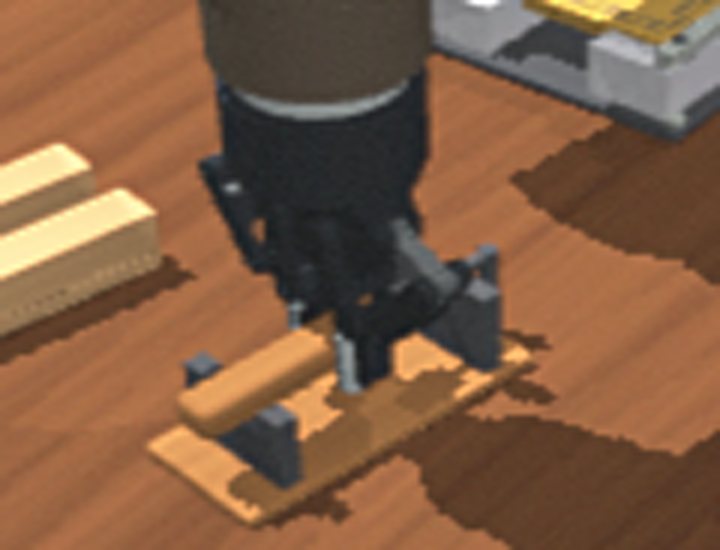

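In the notches. Lower the last 3 mm, feel for contact, then release.

Request:
move_arm(
  targets=[
    [0.05, 0, 0.12, 0, 0, 0, 255],
    [0.05, 0, 0.22, 0, 0, 0, 255],
    [0.05, 0, 0.25, 0, 0, 0, 255],
    [0.05, 0, 0.25, 0, 0, 0, 255],
  ],
)

```text
clock: 48.45
position: [630.9, -257.0, -9.4]
ee_rot: [0.085, 0.996, -0.001, -0.0]
contact_force: [-1.8, 1.4, 3.5]
gripper_width: 19.0
```

```bash
python3 st.py
```

```text
48.45 F [-1.8  1.4  3.5] T [ 0.24  0.34 -0.06] 19.0 [ 630.9 -257.    -9.4] pin [ 644.6 -177.1   15.9] bear 170.3
```

Request:
move_arm(
  targets=[
    [0, 0, 0, 0, 0, 0, 150],
    [0, 0, 0, 0, 0, 0, 100],
    [0, 0, 0, 0, 0, 0, 80],
    [0, 0, -2, 0, 0, 0, 80],
    [0, 0, -7, 0, 0, 0, 80],
    [0, 0, -13, 0, 0, 0, 80],
    [2, -3, -16, 0, 0, 0, 80],
    [2, -3, -16, 0, 0, 0, 80],
    [2, -3, -16, 0, 0, 0, 80],
    [2, -3, -16, 0, 0, 0, 80],
  ],
)

```text
clock: 49.7
position: [605.7, -282.3, 148.1]
ee_rot: [0.084, 0.996, -0.0, -0.002]
contact_force: [-1.5, -0.0, -0.5]
gripper_width: 58.5
```

```bash
python3 sc.py s43; python3 -c "
from h import *
rowt([500,30,215],rot(88.5))
t,d,C=snap('top','t43')"
```

```text
49.7 F [-1.5 -0.  -0.5] T [-0.03 -0.05 -0.02] 58.5 [ 605.7 -282.3  148.1] pin [ 619.5 -202.5  173.5] bear 170.32
row [15.7, 29.02, -2.78, -0.18, -0.13, 81.84] minrows 8
```

View pics/s43w.png

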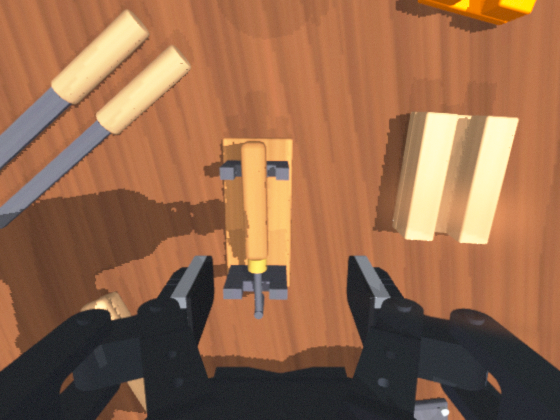

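View pics/t43.png

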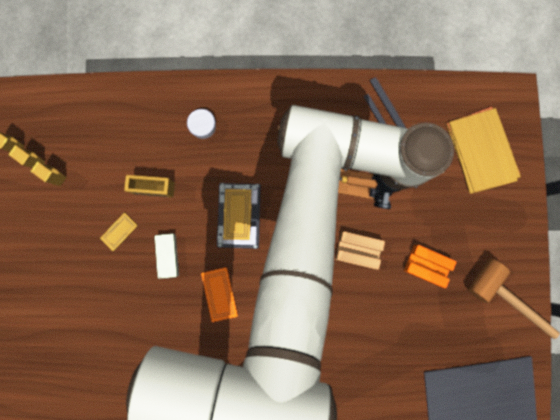

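The poker lies in both forks. Now a close check of the jig.

Request:
move_arm(
  targets=[
    [15.7, 29, -2.8, 0, 0, 81.8, 80],
    [15.7, 29, -2.8, 0, 0, 81.8, 80],
    [15.7, 29, -2.8, 0, 0, 81.8, 80],
    [15.7, 29, -2.8, 0, 0, 81.8, 80],
    [15.7, 29, -2.8, 0, 0, 81.8, 80],
    [15.7, 29, -2.8, 0, 0, 81.8, 80],
    [15.7, 29, -2.8, 0, 0, 81.8, 80],
    [15.7, 29, -2.8, 0, 0, 81.8, 80],
    [15.7, 29, -2.8, 0, 0, 81.8, 80],
    [15.7, 29, -2.8, 0, 0, 81.8, 80],
    [15.7, 29, -2.8, 0, 0, 81.8, 80],
    [15.7, 29, -2.8, 0, 0, 81.8, 80],
    [15.7, 29, -2.8, 0, 0, 81.8, 80],
  ],
)

```text
clock: 51.48
position: [500.3, 29.2, 177.9]
ee_rot: [0.716, 0.698, -0.001, -0.0]
contact_force: [-0.2, 0.3, 0.4]
gripper_width: 58.5
```

```bash
python3 - <<'E'
from meas import *
s=arm.read_state();print(s['clock'],s['position'].round(1),s['joint_vel'].round(2))
p,d,C=snap('wrist','w44');X=cloud(C,d)
print('blocks+plate');hsv=cv2.cvtColor(p,cv2.COLOR_BGR2HSV)
m=(hsv[...,1]>110)&(X[...,2]>45)&(X[...,2]<52)&(abs(X[...,0]-546)<90)&(abs(X[...,1]-46)<60)
q=X[m];print(cv2.minAreaRect(q[:,:2].astype(np.float32)),np.median(q[:,2]),np.percentile(q[:,2],[3,97]))
print('stops');m=(X[...,2]>50.5)&(X[...,2]<56)&(abs(X[...,0]-546)<90)&(abs(X[...,1]-46)<60);q=X[m];print(m.sum(),q.min(0),q.max(0))
cv2.imwrite('pics/w44c.png',cv2.resize(p[90:400,130:430],None,fx=2,fy=1.9,interpolation=2))
E
```

```text
51.475 [500.3  29.2 177.9] [ 0. -0.  0.  0.  0. -0.]
blocks+plate
((546.0316162109375, 47.176658630371094), (68.15241241455078, 129.4945831298828), 88.7962417602539) 48.54870106110593 [47.24936172 49.86041633]
stops
1932 [472.95694477  -1.12876751  50.50080919] [622.91903305  95.86402009  55.84203353]
```

View pics/w44.png

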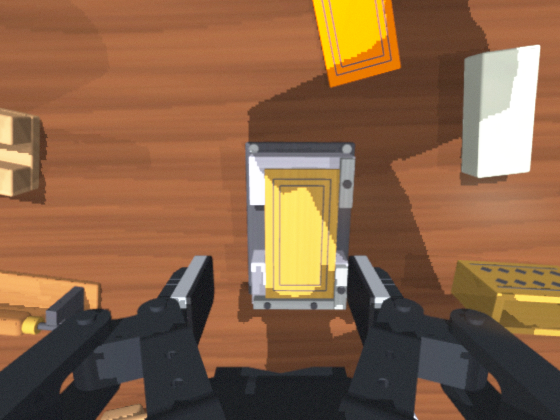

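```bash
python3 -c "
import cv2
p=cv2.imread('pics/w44.png');cv2.imwrite('pics/w44e.png',cv2.resize(p[140:315,240:360],None,fx=5,fy=3.4,interpolation=2))"; python3 - <<'E'
from meas import *
p,d,C=load('wrist','w44');X=cloud(C,d)
for v in (175,185,195,200,275,285,290):
    print(v,X[v,325:352:1,2].round(0).astype(int))
for c in (275,290,305,320): print(c,X[288:314,c,2].round(0).astype(int))
E
```

```text
175 [49 48 48 50 48 48 50 49 48 48 49 48 49 48 49 48 54 52 53 53 52 53 53 53
 52 51 51]
185 [49 49 48 47 49 49 49 49 48 49 48 49 48 47 49 51 54 53 54 54 54 54 56 54
 54 54 54]
195 [49 48 49 48 49 48 48 48 48 48 47 49 47 48 48 52 52 52 53 53 51 53 51 53
 53 52 52]
200 [49 49 48 48 49 48 49 50 48 49 48 48 49 48 49 53 52 52 53 53 52 53 53 54
 53 53 52]
275 [ 49  49  50  49  48  48  49  48  49  48  49  52  52  53  53  53  53  53
  53  53  52 355  53 219 222 224 224]
285 [ 49  49  49  48  48  48  49  50  49  49  52  53  52  53  53  52  53  52
  52  53  53  52 217 220 223 225 227]
290 [ 48  49  49  49  49  48  49  48  49  49  52  52  51  54  55  56  54  55
  54  55  54  53 219 221 224 225 226]
275 [48 49 49 49 48 47 48 48 49 49 48 50 51 52 52 53 53 53 52 52 52 -1 -1 -1
  0 -1]
290 [48 49 49 50 48 48 50 49 47 49 49 50 52 53 52 52 52 52 53 52 53  1  0  0
  0 -1]
305 [48 48 48 48 48 48 49 49 49 49 47 50 52 52 52 53 52 53 53 53 54 -1 -1  0
  0 -1]
320 [48 49 49 47 49 49 48 49 49 48 49 49 52 54 52 52 53 53 53 53 53 -1 -1 -2
  0  0]
```

View pics/w44e.png

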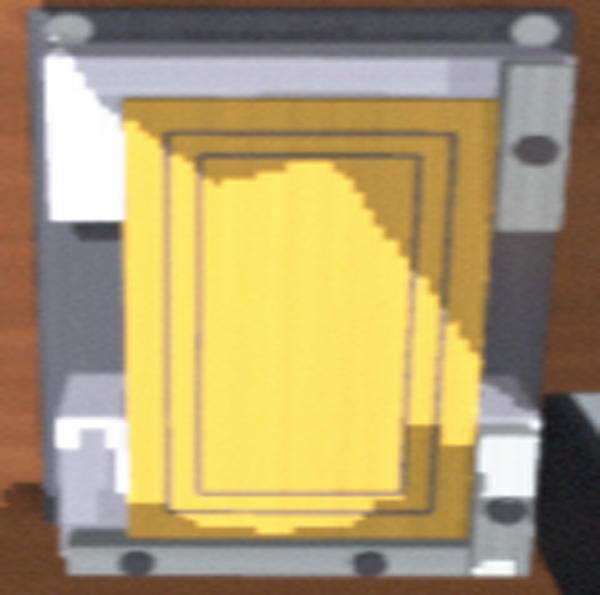

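The plate meets both side bars and the whole end stop, with no gap in depth or picture. The arm is clear, so I hand in.

```bash
python3 -c "
from bench import arm
print(arm.job_done(), arm.read_state()['clock'])"
```

```text
the job is handed in; nothing more can be done
the job is handed in; nothing more can be done
```

The job is finished and handed in at about 51.5 s of the 72 s allowed. The bezel is in the pocket with the lid plate on it, pushed up to both stops, and the poker is back on its rest.

**What went wrong:** my first grasp toppled the bezel in its rack slot, and a second grasp closed above it. The cause was that the real fingertips sit about 38.5 mm behind the reported tool point (TCP). After correcting for that, I laid the bezel flange up on the free bench and gripped it again across its width.

**Steps:**
- **Bezel:** I lowered it into the pocket.
- **Plate:** I set it down about 1 cm short of both stops and let go.
- **Poker:** I pushed the plate with the pin only: end stop, side stop, then the end stop again.

**Last checks:**

| Item | Result |
|---|---|
| Bezel | Flange 2 mm above the blocks at every point measured, window side up |
| Plate position | Centre (546.0, 47.2) against the measured pocket centre (546.1, 46.8) |
| Plate angle | −1.2°, against about −1.5° measured for the jig; within measuring error |
| Plate contact | Flat, with no gap to the end stop or either side bar in the depth readings or close picture; the last pushes reached about 5 N at the end and 10 N at the side |
| Poker | Lying in both forks |
| Box, tin, brush | Not touched by any planned move; the last overhead view shows the box and tin unmoved. The brush was hidden by the arm in that view; I did not re-measure any of the three |

No check failed at the end.

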